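Take a sealed glass mount out of the clamshell press and file it upright

TASK

The edge seal of the glass specimen mount has set. Swing the lid of the clamshell press up and right over past upright so that it stays open by itself, lift the mount out, lean it on the little sloped easel and let go so as to change your grip, then lower it on end all the way to the floor of the rack's free slot, about the middle of the slot, letting go only once it stands there. Leave the lid open, do not disturb the other two mounts in the rack, and do not knock the vial or the steel weight about.

Things in the scene. Friction and masses are not known exactly. Their poses are not given: they have to be found in the camera images.
- press: clamshell sealing press, fixed: aluminium base 144 (x) x 180 (y) x 34 mm high with 6 mm walls on all four sides, floor 12 mm above the underside; in the middle a rubber bed 36 (x) x 84 (y) mm rises to 24 mm. Origin at the centre of its underside, x towards the hinge, y along the hinge, z up
- press_bed (a point): centre of the mount as it lies in the press: over the press origin, 28 mm above its underside; axes as press. End stops (inner faces y = +/-51.5 mm) and four 8 mm pins (x = +/-30.5, y = +/-38 mm), all 28 mm high, keep the mount in place; its long sides overhang the bed by 7 mm and are free for fingers between the pins
- press_hinge (a point): middle of the lid's hinge axis, 78 mm along press x and 39 mm above the press underside; axes as press, the hinge runs along y
- lid (a joint): lid angle in rad: 0 shut, 1.57 upright, 1.9 resting on its stop, leaning back. No spring, hardly any friction: below upright it falls shut, past upright it falls on to the stop. Grey frame 150 x 180 x 10 mm with a glass window, about 0.45 kg (may vary by a third)
- lid_handle (a point): middle of the lid's grip bar: round steel, 10 mm thick, 122 mm long, parallel to the hinge, 38 mm in front of the lid's front edge, on two 10 mm stems 55 mm either side of the middle (100 mm clear between them). 188 mm from the hinge axis, at its height when shut. Axes turn with the lid, equal to the press's when shut
- mount: the glass specimen mount to be filed: flat plate 100 (x) x 50 (y) x 8 (z) mm, grey-framed glass over white card, about 90 g (may vary by a third); origin at the centre of its underside. At first it lies glass up in the press, its long side along the hinge
- mount_center (a point): centre of the mount, 4 mm above its underside; axes as mount (x long, y wide, z thick)
- easel: small aluminium easel on two flat legs, fixed: a panel 36 mm wide, 58 mm long, sloping 45 degrees and rising towards the easel's +x, with a 10 mm high ledge square to it along its lower end. Origin at the centre of the underside of its foot (96 x 50 x 8 mm), z up. Panel and ledge meet at x = -30, z = 86 mm
- easel_rest (a point): centre of a mount leaning properly on the easel, one short edge on the ledge: x = 2.5, z = 124.2 mm in the easel frame; axes as easel (not tilted). The mount's top end then reaches 42 mm past the panel, free on both faces, and its long sides overhang the panel by 7 mm
- rack: white upright rack, fixed, base 134 (x) x 72 (y) x 12 mm; origin at the centre of the underside, z up. Three slots at x = -42, 0 and +42 mm, each an 11 mm gap in x between two cheeks 64 mm long in y and 26 mm high, open at both ends. The slots at 0 and +42 hold other mounts; the one at -42 is free
- rack_slot (a point): middle of the floor of the free slot, 12 mm above the rack's underside; axes as rack: x across the slot, y along it, z up. Flared lips reach 33 mm above the floor, 15 mm wide at the mouth. A mount stands in it on a short edge, 100 mm tall
- mount_a: another mount of the same size standing upright in the middle slot; origin at the centre of its lower edge
- mount_b: another mount of the same size standing upright in the other end slot; origin at the centre of its lower edge
- vial: capped vial 34 mm across, 85 mm high, standing near the tray's far rim; origin at the centre of its underside
- weight: steel knobbed weight 40 mm across, 46 mm high, standing at the right of the tray, beyond the easel and rack; origin at the centre of its underside
There are look-alikes about, which are no part of the job. What is shaped like the easel but purple is not meant.

How it is judged:
By the outcome, as a careful person would: the job done as asked, in the order asked, and still so for the second after the job is handed in, with the robot touching nothing.
It also fails if it takes over 72 s, if anything falls off the work surface, if the arm or the gripper's body presses on something with over 40 N, if the wrist force passes 120 N, or if a joint passes its speed limit or range.

ROBOT

A 6-joint arm with a two-finger parallel gripper is mounted at the origin on the work surface. World frame = base frame: x ahead of the robot, y to its left, z up, the work surface at z = 0. Lengths are in m, angles in degrees, forces in N, time in s.
With the tool pointing down it reaches from about 0.3 to 0.75 m from the base axis. Payload 8.5 kg.
Tool frame: the origin (TCP) lies on the centre line of the jaws, within the pads' length; the fingertips stand 25 mm ahead of it and the grasp point (between the pads) lies 6 mm ahead of it; x points along the fingers, y is the direction in which the jaws open and shut, and the axes are right-handed (so a half turn about x gives the same grasp; the last joint's range is limited). The gripper opens to 85 mm and grips with 20 to 120 N. Pads are 22 mm wide; open, the fingers measure 114 mm over their backs; the gripper's body (76 mm by 85 mm) begins 54 mm behind the grasp point. The pads swing forward as they close: fully open they stand 13 mm farther back than shut.
Start: joints at [61.805, 21.807, 74.336, -0, 83.858, -12.336], TCP at [0.15, 0.529, 0.233] pointing down, gripper open.
Joint ranges: [-178.18, 178.18], [-50.72, 133.34], [12.68, 142.11], [-81.47, 261.47], [9.98, 163.14], [-165.26, 165.26]. Speed limits (degrees/s): [136.94, 136.94, 180, 180, 180, 180].

INTERFACE

Orientations are given as [roll, pitch, yaw] about the fixed x, y, z axes, in that order (R = Rz(yaw) Ry(pitch) Rx(roll)).
In Python, from plant import ctrl gives the robot as it stands.
- The arm moves only by the tool step_arm, never from a script. Its argument "rows" is one flat list of numbers, 6 for each row, row after row: the shift along the tool's x, y, z in m, then the turn, a rotation vector about the tool's x, y, z in degrees. In form: [dx, dy, dz, ax, ay, az, dx, dy, dz, ax, ay, az, ...]. A call has 1 to 8 rows; each row is the pose to reach, as a shift and turn from the pose commanded when the call began, along the tool's axes at that moment; what a row does not reach only later rows make up. A row lasts 1/8 s, in which the tool goes at most 62.5 mm and 10.7 degrees, less where a joint would pass 70% of its speed; a pose out of reach is approached as far as the arm can. A call with a gripper value outside its range is refused whole. "grip" is the closure, from 0 (fully open) to 1 (shut), set as the call begins (left out, the last holds). The fingers move at their own pace and stop on an object; "newtons" is the grip in N (left out, the last holds). Time passes only in rows, so rows that repeat a pose let the fingers close. It gives the time, the measured TCP pose, the force and the opening at its end, in the units of the state.
- ctrl.sense(): the state, without advancing time (a new reading comes with each control period).
- ctrl.read_camera(name): name is "side" or "top" or "wrist"; returns a dict with "color" (420x560x3 uint8, red, green, blue), "intrinsics" (3x3 intrinsics, pixels), "origin" and "attitude" of the camera in the world; the wrist camera has in their place "T_tool_cam" (4x4, takes a point from camera to tool coordinates, whose origin is the TCP and whose axes are the tool frame's). Camera axes: x right, y up, looking along -z (the intrinsics and any distortion apply to the point x, -y, -z); pixel columns grow to the right and rows downward; lengths in m; the calibration is good to about 2 mm. A picture is of the moment at which its call begins: read the wrist's pose just before it. There is no depth.
- ctrl.job_done(): hands the job in, once; it reports no verdict.
The state is a dict: "time_s": time; "joint_positions": joint angles; "joint_vel": joint speeds; "joint_torque": joint torques, N m; "tcp_pos": TCP position; "orientation": TCP orientation; "contact_force": force on the tool from outside, world axes, zero at the start; "wrist_torque": the same for the moment, N m; "opening": opening from 0.0 (shut) to 1.0 (fully open).
Only numpy, scipy, OpenCV 4.12 (cv2) and the standard library are available. Lean on these libraries where they do the work, as an engineer would, in place of code of your own. Each camera call takes 0.05 s, during which the arm holds its last target. There are 200 camera calls.

## Working session

There is one attempt and no reset: what is moved stays moved. The work goes in short steps, Python scripts to look and compute and a tool call to move; the robot and the scene stay as the last step left them, time stands still between calls to the robot, and variables do not carry over. Pictures are saved under pics/ and viewed, about 8 in all and at most 12, crops included, and the job is handed in when it is done.

Besides the shell and the picture viewer there is one more tool, called after "Request:" as a command line: name --argument value ..., lists and objects as JSON in quotes. step_arm: Moves the arm, as the interface text tells. Its arguments: {"type":"object","properties":{"rows":{"type":"array","items":{"type":"number"}},"grip":{"type":"number"},"newtons":{"type":"number"}},"required":["rows"]}

```bash
ls; mkdir -p pics; python3 - <<'E'
from plant import ctrl
import cv2
s=ctrl.sense(); print(s)
for n in ("top","side"):
    r=ctrl.read_camera(n); cv2.imwrite(f"pics/{n}0.png",r["color"][:,:,::-1]); print(n,r["intrinsics"],r["origin"],r["attitude"],[k for k in r])
r=ctrl.read_camera("wrist");print(r["T_tool_cam"],r["intrinsics"])
E
```

```text
pics
{'time_s': 0.0, 'joint_positions': array([ 6.18052335e+01,  2.18421866e+01,  7.43849737e+01, -1.72590243e-03,
        8.38600322e+01, -1.23361334e+01]), 'joint_vel': array([ 0.07255819,  0.00251794, -0.08714243, -0.10549753,  0.00150551,
        0.0247454 ]), 'joint_torque': array([ 1.62660632e-03, -4.48466957e+01, -2.31283540e+01, -9.08480024e-05,
        4.78230664e-03, -2.76858259e-05]), 'tcp_pos': array([0.15016353, 0.5287919 , 0.23209928]), 'orientation': array([-101.20884775,   89.91279066, -117.06729493]), 'contact_force': array([ 0.52654724,  0.18531245, -0.31358834]), 'wrist_torque': array([-0.01405376,  0.04326669,  0.02075134]), 'opening': 1.0000865431675277}
top [[491.96403165   0.         276.49972737]
 [  0.         491.96403165 204.84859207]
 [  0.           0.           1.        ]] [ 0.32845534 -0.13704943  1.36527571] [ 11.29670501   0.1214419  -89.2722231 ] ['color', 'intrinsics', 'origin', 'attitude']
side [[462.52054135   0.         279.68657658]
 [  0.         462.52054135 209.44886015]
 [  0.           0.           1.        ]] [0.14686601 0.6283952  0.84212272] [  50.25763998   -0.81035394 -150.33356052] ['color', 'intrinsics', 'origin', 'attitude']
[[ 1.15575813e-03  2.92906127e-01 -9.56140505e-01 -1.41358954e-01]
 [ 9.99999332e-01 -3.44582564e-04  1.10321339e-03 -7.52637543e-04]
 [-6.33138396e-06 -9.56141141e-01 -2.92906330e-01 -7.49648816e-02]
 [ 0.00000000e+00  0.00000000e+00  0.00000000e+00  1.00000000e+00]] [[292.02285856   0.         279.60239201]
 [  0.         292.02285856 207.92759194]
 [  0.           0.           1.        ]]
```

View pics/top0.png

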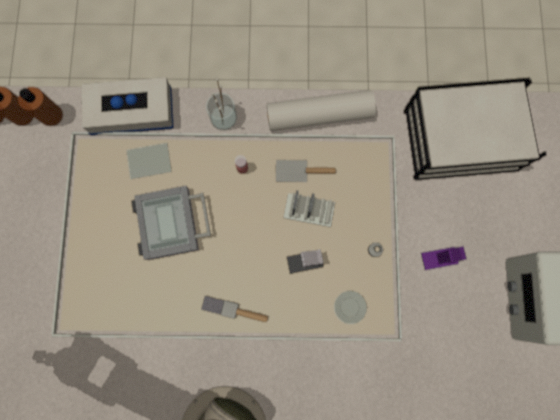

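View pics/side0.png

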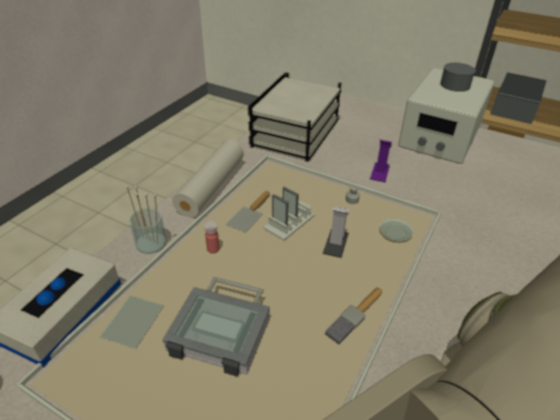

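```bash
cat > h.py <<'E'
import numpy as np, cv2
from scipy.spatial.transform import Rotation as R
from plant import ctrl
def eul(a): return R.from_euler('xyz',a,degrees=True)
def toolT(s):
    T=np.eye(4);T[:3,:3]=eul(s["orientation"]).as_matrix();T[:3,3]=s["tcp_pos"];return T
def cam(n,name):
    s=ctrl.sense();r=ctrl.read_camera(n);T=np.eye(4)
    if n=="wrist": T=toolT(s)@np.array(r["T_tool_cam"])
    else: T[:3,:3]=eul(r["attitude"]).as_matrix();T[:3,3]=r["origin"]
    cv2.imwrite(f"pics/{name}.png",r["color"][:,:,::-1]);np.savez(f"pics/{name}.npz",K=r["intrinsics"],T=T)
    return r["color"]
def ray(name,p):
    d=np.load(f"pics/{name}.npz");K,T=d["K"],d["T"]
    v=np.linalg.inv(K)@[p[0],p[1],1.];return T[:3,3],T[:3,:3]@np.array([v[0],-v[1],-v[2]])
def onz(name,p,z):
    o,d=ray(name,p);return o+d*(z-o[2])/d[2]
def tri(*obs):
    A=np.zeros((3,3));b=np.zeros(3)
    L=[]
    for n,p in obs:
        o,d=ray(n,p);d=d/np.linalg.norm(d);M=np.eye(3)-np.outer(d,d);A+=M;b+=M@o;L.append((M,o))
    x=np.linalg.solve(A,b);return x,max(np.linalg.norm(M@(x-o)) for M,o in L)
def proj(name,X):
    d=np.load(f"pics/{name}.npz");K,T=d["K"],d["T"]
    c=T[:3,:3].T@(np.array(X)-T[:3,3]);q=K@np.array([c[0],-c[1],-c[2]]);return q[:2]/q[2]
def crop(name,x0,y0,w,h,f,step=10):
    im=cv2.imread(f"pics/{name}.png")[y0:y0+h,x0:x0+w];im=cv2.resize(im,None,fx=f,fy=f,interpolation=cv2.INTER_CUBIC)
    for x in range(-(-x0//step)*step,x0+w,step):
        X=(x-x0)*f;cv2.line(im,(X,0),(X,5),(0,0,255),1);cv2.putText(im,str(x),(X,14),0,.33,(0,0,255),1)
    for y in range(-(-y0//step)*step,y0+h,step):
        Y=(y-y0)*f;cv2.line(im,(0,Y),(5,Y),(0,0,255),1);cv2.putText(im,str(y),(6,Y+4),0,.33,(0,0,255),1)
    return im
def axes_R(xd,yd):
    "tool rotation with x along xd, y as near yd as can be"
    x=np.array(xd,float);x/=np.linalg.norm(x);y=np.array(yd,float);y-=x*(x@y);y/=np.linalg.norm(y)
    return np.stack([x,y,np.cross(x,y)],1)
def rel(p,Rm,T=None):
    "row from present pose to goal TCP p, tool matrix Rm"
    T=toolT(ctrl.sense()) if T is None else T
    return np.r_[T[:3,:3].T@(np.array(p)-T[:3,3]),R.from_matrix(T[:3,:3].T@Rm).as_rotvec(degrees=True)].round(4)
E
python3 - <<'E'
from h import *
for n in("top","side"): cam(n,n+"1")
cam("wrist","w1")
print(toolT(ctrl.sense()).round(3))
a=crop("top1",125,178,100,90,4);b=crop("top1",275,185,75,90,5);b=cv2.resize(b,(400,480))[:360]
b=crop("top1",275,185,100,90,4)
c=crop("side1",250,170,110,100,4)[:240];d=cv2.resize(cv2.imread("pics/w1.png"),(320,240))
cv2.imwrite("pics/comp1.png",np.vstack([np.hstack([a,b]),np.hstack([crop("side1",255,180,110,80,4)[:240,:480],d])[:,:800] if False else np.hstack([np.pad(cv2.resize(crop("side1",255,180,120,80,4),(480,320))[:240],((0,0),(0,0),(0,0))),d])]))
E
```

```text
[[-0.     0.273  0.962  0.15 ]
 [-0.     0.962 -0.273  0.529]
 [-1.    -0.    -0.     0.233]
 [ 0.     0.     0.     1.   ]]
```

View pics/comp1.png

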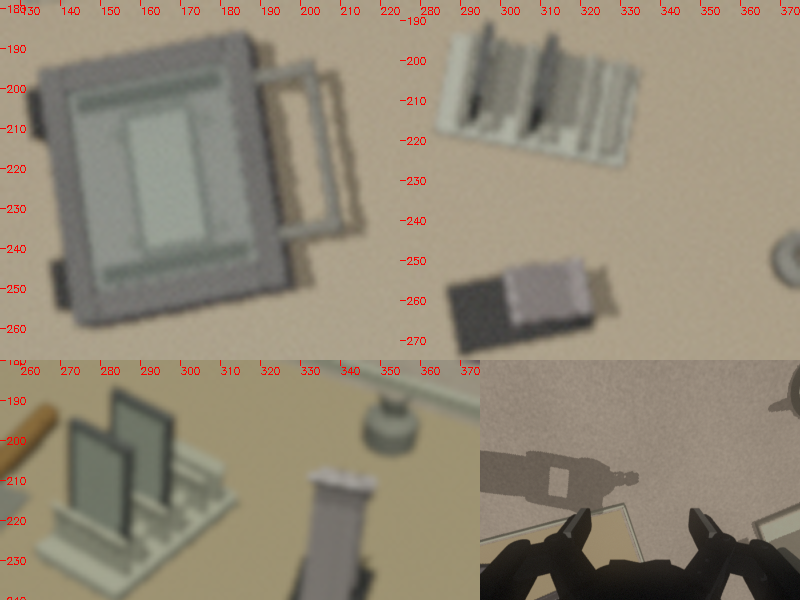

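```bash
python3 - <<'E'
from h import *
f=lambda p,z:print(p,z,onz("top1",p,z).round(4))
for p in [(134.5,195),(187,186.5),(198.5,250),(145,259)]: f(p,.044)
for p in [(202.8,195.5),(208.8,235.5),(205.8,215.5)]: f(p,.039)
for p in [(283.75,217.5),(331.2,226.5),(334.5,202)]: f(p,.012)
for p in [(286.7,256),(290,273)]: f(p,.008)
E
```

```text
(134.5, 195) 0.044 [0.6152 0.2601 0.044 ]
(187, 186.5) 0.044 [0.641  0.1168 0.044 ]
(198.5, 250) 0.044 [0.4659 0.0774 0.044 ]
(145, 259) 0.044 [0.44   0.2198 0.044 ]
(202.8, 195.5) 0.039 [0.6172 0.0729 0.039 ]
(208.8, 235.5) 0.039 [0.5062 0.0519 0.039 ]
(205.8, 215.5) 0.039 [0.5612 0.0623 0.039 ]
(283.75, 217.5) 0.012 [ 0.563  -0.1514  0.012 ]
(331.2, 226.5) 0.012 [ 0.5392 -0.2836  0.012 ]
(334.5, 202) 0.012 [ 0.6089 -0.2935  0.012 ]
(286.7, 256) 0.008 [ 0.4561 -0.1607  0.008 ]
(290, 273) 0.008 [ 0.4097 -0.1701  0.008 ]
```

```bash
python3 - <<'E'
from h import *
print(rel([.561,.06,.22],axes_R([0,0,-1],[-.187,.982,0])))
E
```

```text
[ 1.26000e-02 -3.38900e-01  5.23300e-01 -2.66418e+01 -1.10000e-02
  2.50000e-02]
```

Request:
step_arm --rows '[0.012,-0.339,0.523,-26.6,0,0,0.012,-0.339,0.523,-26.6,0,0,0.012,-0.339,0.523,-26.6,0,0,0.012,-0.339,0.523,-26.6,0,0,0.012,-0.339,0.523,-26.6,0,0,0.012,-0.339,0.523,-26.6,0,0,0.012,-0.339,0.523,-26.6,0,0,0.012,-0.339,0.523,-26.6,0,0]' --grip 0.6 --newtons 25

```text
time_s: 1.3
tcp_pos: [0.4725, 0.1607, 0.2235]
orientation: [10.6, 90.0, 21.3]
contact_force: [0.7, 0.1, 0.6]
opening: 0.398
```

```bash
python3 - <<'E'
from h import *
s=ctrl.sense();print(s["time_s"],s["joint_positions"].round(1),s["tcp_pos"],s["opening"])
cam("wrist","w2")
print(rel([.561,.06,.22],axes_R([0,0,-1],[-.187,.982,0])))
E
```

```text
1.3 [  5.2  17.1  83.1   0.   79.7 -95.6] [0.47246258 0.16071837 0.22347923] 0.39766889417137274
[ 0.0034 -0.1094  0.0653 -0.3158  0.102   0.1589]
```

Request:
step_arm --rows '[0.003,-0.109,0.065,0,0,0,0.003,-0.109,0.065,0,0,0,0.003,-0.109,0.065,0,0,0,0.003,-0.109,0.065,0,0,0]'

```text
time_s: 1.85
tcp_pos: [0.5552, 0.0677, 0.2201]
orientation: [148.7, 89.9, 159.4]
contact_force: [0.6, -0.1, 0.0]
opening: 0.401
```

```bash
python3 - <<'E'
from h import *
s=ctrl.sense();print(s["time_s"],s["joint_positions"].round(1),s["tcp_pos"],s["opening"])
cam("wrist","w3")
for P in [(.617,.073,.039),(.506,.052,.039),(.561,.062,.039)]: print(proj("w3",P),proj("w2",P))
cv2.imwrite("pics/c2.png",np.hstack([crop("w2",0,0,400,420,1,50),crop("w3",60,0,400,420,1,50)]))
E
```

```text
1.85 [  -5.2   23.3   74.1    0.    82.7 -105.9] [0.55521247 0.06768955 0.22011178] 0.4012997422629481
[275.01829341 238.79613747] [191.1493088  284.20913777]
[274.5523289  141.99819001] [182.50667582 198.19808338]
[274.44386946 192.29993086] [186.65656761 242.76897742]
```

View pics/c2.png

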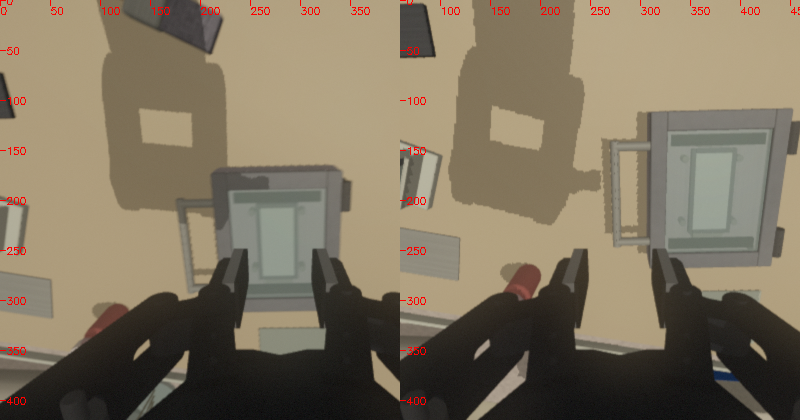

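```bash
python3 - <<'E'
from h import *
print(tri(("w2",(186,245.5)),("w3",(276,193.5))),tri(("w2",(186,245.5)),("w3",(276,193.5)),("top1",(205.8,215.5))),onz("w3",(276,193.5),.039))
# lid corners w3
for p in [(312,113),(452,108),(432,265),(314,268)]: print(onz("w3",p,.044))
print(rel([.561,.061,.16],axes_R([0,0,-1],[-.187,.982,0])))
E
```

```text
(array([0.55992085, 0.06381252, 0.04814545]), np.float64(0.00019675366588480506)) (array([0.56083123, 0.06281236, 0.0447965 ]), np.float64(0.0014685447605589986)) [0.56205166 0.06399337 0.039     ]
[0.46956502 0.08475779 0.044     ]
[0.43798878 0.22524339 0.044     ]
[0.61321552 0.26529886 0.044     ]
[0.64372325 0.12608692 0.044     ]
[ 0.0604 -0.0082  0.0046 -0.0074 -0.0204 -0.0184]
```

```bash
python3 - <<'E'
from h import *
print(rel([.561,.0635,.1],axes_R([0,0,-1],[-.199,.980,0])),rel([.561,.0635,.046],axes_R([0,0,-1],[-.199,.980,0])))
E
```

```text
[ 0.1204 -0.0058  0.0051 -0.7043 -0.0203 -0.0185] [ 0.1744 -0.0058  0.0051 -0.7043 -0.0203 -0.0185]
```

Request:
step_arm --rows '[0,0,0,0,0,0,0,0,0,0,0,0]' --grip 0.7

```text
time_s: 2.15
tcp_pos: [0.5551, 0.0683, 0.2207]
orientation: [-10.6, 90.0, 0.3]
contact_force: [0.1, 0.5, -0.8]
opening: 0.301
```

```bash
python3 - <<'E'
from h import *
s=ctrl.sense();print(s["time_s"],s["joint_vel"].round(2),s["tcp_pos"],s["opening"])
print(rel([.561,.0635,.1],axes_R([0,0,-1],[-.199,.980,0])),rel([.561,.0635,.046],axes_R([0,0,-1],[-.199,.980,0])))
E
```

```text
2.15 [-0.3   0.16 -0.02 -0.06  0.02 -0.05] [0.55511444 0.06832628 0.22066582] 0.3005582432002459
[ 0.1207 -0.0058  0.0048 -0.6665  0.019   0.0037] [ 0.1747 -0.0058  0.0048 -0.6665  0.019   0.0037]
```

Request:
step_arm --rows '[0.06,-0.006,0.005,-0.7,0,0,0.12,-0.006,0.005,-0.7,0,0,0.14,-0.006,0.005,-0.7,0,0,0.155,-0.006,0.005,-0.7,0,0,0.165,-0.006,0.005,-0.7,0,0,0.175,-0.006,0.005,-0.7,0,0,0.175,-0.006,0.005,-0.7,0,0]'

```text
time_s: 3.02
tcp_pos: [0.5615, 0.0626, 0.0452]
orientation: [163.4, 90.0, 174.8]
contact_force: [0.8, -0.6, -0.2]
opening: 0.299
```

Request:
step_arm --rows '[0,0,0,0,0,0,0,0,0,0,0,0,0,0,0,0,0,0]' --grip 1 --newtons 25

```text
time_s: 3.4
tcp_pos: [0.5615, 0.064, 0.0459]
orientation: [64.8, 89.9, 76.3]
contact_force: [-0.5, 8.2, 1.1]
opening: 0.082
```

```bash
python3 - <<'E'
from h import *
s=ctrl.sense();print(s["time_s"],s["tcp_pos"],s["opening"],s["contact_force"])
T=toolT(s);Rm=T[:3,:3]
u=np.array([-.199,.980,0]);g=s["tcp_pos"]; h=g+.188*u; print("hinge",h)
for a in range(0,106,8): 
    t=np.radians(a);p=h+.188*(-u*np.cos(t)+np.array([0,0,1])*np.sin(t));print(a,rel(p,Rm,T)[:3])
E
```

```text
3.4 [0.5614847  0.06398617 0.04594756] 0.08246843652336244 [-0.51733987  8.18599343  1.07356816]
hinge [0.5240727  0.24822617 0.04594756]
0 [0. 0. 0.]
8 [-0.0262  0.0019  0.    ]
16 [-0.0518  0.0074  0.    ]
24 [-0.0764  0.0164  0.0001]
32 [-0.0996  0.0288  0.0001]
40 [-1.207e-01  4.420e-02  1.000e-04]
48 [-1.396e-01  6.250e-02  1.000e-04]
56 [-1.557e-01  8.320e-02  1.000e-04]
64 [-1.687e-01  1.060e-01  1.000e-04]
72 [-1.785e-01  1.303e-01  1.000e-04]
80 [-1.848e-01  1.558e-01  1.000e-04]
88 [-1.875e-01  1.818e-01  1.000e-04]
96 [-1.865e-01  2.081e-01  1.000e-04]
104 [-0.1819  0.2339  0.    ]
```

Request:
step_arm --rows '[-0.013,0.001,0,0,0,0,-0.026,0.002,0,0,0,0,-0.039,0.0045,0,0,0,0,-0.052,0.0075,0,0,0,0,-0.064,0.012,0,0,0,0,-0.0764,0.0165,0,0,0,0]'

```text
time_s: 4.15
tcp_pos: [0.5582, 0.079, 0.1226]
orientation: [-60.2, 90.0, -48.7]
contact_force: [-1.4, 0.6, 0.4]
opening: 0.001
```

```bash
python3 - <<'E'
from h import *
s=ctrl.sense();print(s["time_s"],s["tcp_pos"],s["opening"],s["contact_force"],s["wrist_torque"])
cam("side","s4");cam("wrist","w4")
cv2.imwrite("pics/c4.png",np.hstack([crop("s4",130,210,200,180,2,20),crop("w4",80,50,400,360,1,50)]))
E
```

```text
4.15 [0.55817061 0.07902259 0.12260889] 0.0011572640642905964 [-1.40729032  0.55098092  0.36521275] [-0.02997476  0.0051467  -0.0206551 ]
```

View pics/c4.png

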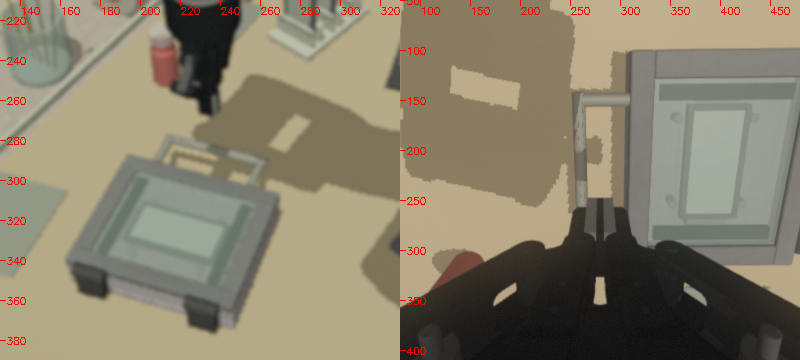

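```bash
python3 - <<'E'
from h import *
print(tri(("s4",(261,291.5)),("top1",(208.8,235.5))))
print(tri(("s4",(216,281)),("top1",(202.8,195.5))))
print(tri(("w3",(276,146)),("s4",(261,291.5)),("w4",(260,148))))
print(tri(("w3",(276,146)),("w4",(260,148))))
print(tri(("w3",(276,243)),("w2",(190,289))),tri(("w3",(276,146)),("w2",(181.5,202))))
s=ctrl.sense();print(s["tcp_pos"])
im=cv2.imread("pics/s4.png")[265:315,195:285];im2=cv2.imread("pics/w4.png")[190:290,230:330]
cv2.imwrite("pics/c5.png",np.hstack([crop("s4",195,265,65,60,6,10),crop("w4",230,180,65,60,6,10)]))
E
```

```text
(array([0.5079745 , 0.05274105, 0.03754126]), np.float64(0.001682122128950841))
(array([0.61875795, 0.07411363, 0.03079138]), np.float64(0.00019204473125564503))
(array([0.5095533 , 0.0537658 , 0.03836789]), np.float64(0.0006689292040516984))
(array([0.50836318, 0.05410061, 0.0517363 ]), np.float64(0.0004277853851478515))
(array([0.61798805, 0.07441557, 0.04820171]), np.float64(0.00015434924161140295)) (array([0.50872782, 0.05385253, 0.04645653]), np.float64(0.0006565092917174962))
[0.55871977 0.07919638 0.12326974]
```

```bash
python3 - <<'E'
from h import *
print(rel([.562,.0635,.041],axes_R([0,0,-1],[-.195,.981,0])))
E
```

```text
[ 8.230e-02 -1.600e-02 -1.000e-04  2.316e-01  1.351e-01  3.660e-02]
```

Request:
step_arm --rows '[0,-0.016,0,0,0,0,0,-0.016,0,0,0,0,0.01,-0.016,0,0,0,0,0.03,-0.016,0,0,0,0,0.055,-0.016,0,0,0,0,0.075,-0.016,0,0,0,0,0.0825,-0.016,0,0,0,0,0.0825,-0.016,0,0,0,0]' --grip 0.7

```text
time_s: 5.25
tcp_pos: [0.5613, 0.0631, 0.0389]
orientation: [160.5, 89.9, 171.9]
contact_force: [-0.3, 0.3, 0.5]
opening: 0.299
```

Request:
step_arm --rows '[0,0,0,0,0,0,0,0,0,0,0,0,0,0,0,0,0,0,0,0,0,0,0,0,0,0,0,0,0,0]' --grip 1 --newtons 60

```text
time_s: 5.88
tcp_pos: [0.5616, 0.0641, 0.0401]
orientation: [41.1, 89.9, 52.6]
contact_force: [-0.3, 6.0, 0.9]
opening: 0.081
```

```bash
python3 - <<'E'
from h import *
s=ctrl.sense();print(s["time_s"],s["tcp_pos"],s["opening"],s["contact_force"],s["wrist_torque"])
cam("side","s5"); cam("wrist","w5")
cv2.imwrite("pics/c5.png",np.hstack([crop("s5",195,255,65,60,6,10),crop("w5",235,180,66,60,6,10)]))
E
```

```text
5.875 [0.5615774  0.06406175 0.04006507] 0.08102663566792256 [-0.31435963  6.01528711  0.86338588] [0.95437948 0.05122518 0.10793785]
```

Request:
step_arm --rows '[-0.006,0.001,0,0,0,0,-0.013,0.002,0,0,0,0,-0.02,0.002,0,0,0,0]' --newtons 80

```text
time_s: 6.35
tcp_pos: [0.5613, 0.065, 0.0599]
orientation: [-15.8, 89.9, -4.3]
contact_force: [3.0, 1.6, -5.5]
opening: 0.076
```

```bash
python3 - <<'E'
from h import *
s=ctrl.sense();print(s["time_s"],s["tcp_pos"],s["opening"],s["contact_force"],s["wrist_torque"])
E
```

```text
6.35 [0.56133096 0.06497149 0.05992491] 0.07617549067478423 [ 2.97261138  1.55632969 -5.53512504] [-0.077562   -0.53736327  0.08462271]
```

Request:
step_arm --rows '[-0.006,0.001,0,0,0,0,-0.013,0.002,0,0,0,0,-0.019,0.003,0,0,0,0]' --newtons 120

```text
time_s: 6.72
tcp_pos: [0.5605, 0.068, 0.079]
orientation: [33.8, 90.0, 45.2]
contact_force: [2.7, -2.8, -0.0]
opening: 0.048
```

```bash
python3 - <<'E'
from h import *
s=ctrl.sense();print(s["time_s"],s["tcp_pos"],s["opening"],s["contact_force"],s["wrist_torque"])
cam("side","s6"); cam("wrist","w6")
cv2.imwrite("pics/c6.png",np.hstack([crop("s6",130,210,200,180,2,20),crop("w6",235,180,66,60,6,10)]))
E
```

```text
6.725 [0.56053806 0.06800217 0.07904685] 0.047759571407789615 [ 2.73683055 -2.83925573 -0.01678627] [-0.03153876 -0.28382439  0.25028096]
```

View pics/c6.png

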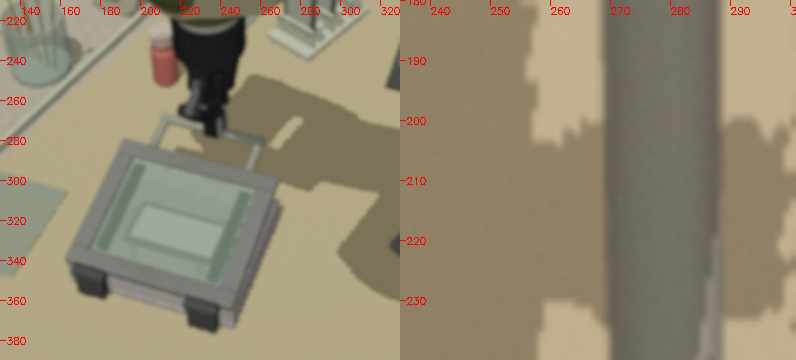

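```bash
cat >> h.py <<'E'
u=np.array([-.195,.981,0]);Z=np.array([0,0,1.])
def tilt(deg): 
    t=np.radians(deg);x=u*np.sin(t)-Z*np.cos(t);return axes_R(x,u)
B0=np.array([.5625,.0635,.038])
E
python3 - <<'E'
from h import *
Rm=tilt(40);g=B0-.010*Rm[:,0]
T=toolT(ctrl.sense())
print(rel(g-.07*Rm[:,0],Rm))
E
```

```text
[-1.99000e-02 -5.63000e-02  9.00000e-04  2.00800e-01 -2.14000e-02
  3.99973e+01]
```

Request:
step_arm --rows '[-0.05,-0.002,0.001,0,0,0,-0.06,-0.03,0.001,0,0,10,-0.05,-0.056,0.001,0,0,20,-0.02,-0.056,0.001,0,0,30,-0.02,-0.056,0.001,0,0,40,-0.02,-0.056,0.001,0,0,40,-0.02,-0.056,0.001,0,0,40]' --grip 0.7

```text
time_s: 7.7
tcp_pos: [0.5726, 0.0139, 0.0989]
orientation: [90.0, 50.2, 101.4]
contact_force: [-0.8, 1.0, 0.5]
opening: 0.3
```

```bash
python3 - <<'E'
from h import *
s=ctrl.sense();print(s["time_s"],s["tcp_pos"],s["opening"],s["joint_positions"].round(1),s["joint_vel"].round(1))
Rm=tilt(40);g=B0-.010*Rm[:,0]
print(rel(g,Rm))
cam("side","s7");cam("wrist","w7")
print(proj("s7",B0),proj("w7",B0),proj("w7",[.509,.053,.038]))
cv2.imwrite("pics/c7.png",np.hstack([crop("s7",130,210,200,180,2,20),crop("w7",80,50,400,360,1,50)]))
E
```

```text
7.7 [0.57255023 0.01385163 0.09886696] 0.2999446012101789 [ -24.5   39.7   76.7   31.2   89.8 -133.6] [ 0.9 -0.9 -0.1  0.3  0.3 -0.3]
[ 6.920e-02 -1.000e-04 -0.000e+00  2.017e-01 -1.305e-01  1.852e-01]
[238.7124595 285.3013779] [279.6576194  217.01383699] [280.08938147 147.5995664 ]
```

View pics/c7.png

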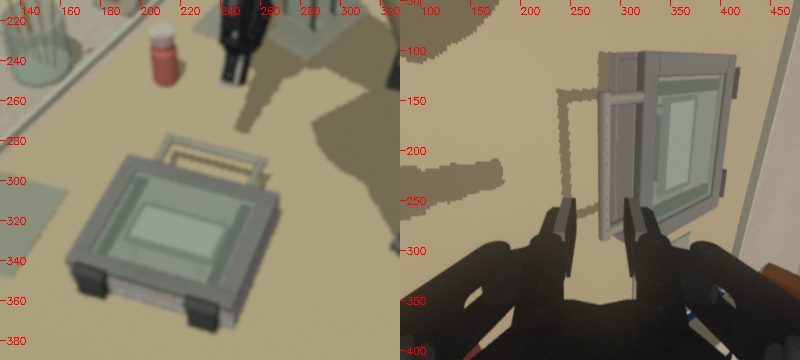

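Request:
step_arm --rows '[0.02,0.004,0,0,0,0,0.04,0.004,0,0,0,0,0.055,0.004,0,0,0,0,0.069,0.004,0,0,0,0,0.069,0.004,0,0,0,0]'

```text
time_s: 8.43
tcp_pos: [0.5627, 0.0605, 0.0476]
orientation: [90.1, 50.0, 101.6]
contact_force: [0.8, -0.6, -0.6]
opening: 0.299
```

Request:
step_arm --rows '[0,0,0,0,0,0,0,0,0,0,0,0,0,0,0,0,0,0,0,0,0,0,0,0,0,0,0,0,0,0]' --grip 1 --newtons 40

```text
time_s: 9.05
tcp_pos: [0.5632, 0.0597, 0.048]
orientation: [90.0, 50.0, 101.4]
contact_force: [-1.0, 0.6, 0.3]
opening: 0.002
```

```bash
python3 - <<'E'
from h import *
s=ctrl.sense();print(s["time_s"],s["tcp_pos"],s["opening"],s["contact_force"],s["wrist_torque"])
T=toolT(s);Rm=T[:3,:3];g=s["tcp_pos"]+.01*Rm[:,0];print(g)
h=np.array([.5625,.0655,.039])+.188*u
# tool tilt from 40 at 0 to 0 at 60 deg
for a in [0,4,8,12,16,20,25,30,35,40,46,52,58,64,70,76,82,88,94,100]:
    t=np.radians(a);p=h+.188*(-u*np.cos(t)+Z*np.sin(t));Rn=tilt(40*max(0,1-a/100));
    q=p+(g-(h-.188*u))*(1-a/100)-.01*Rn[:,0];print(a,rel(q,Rn,T)[[0,1,2,5]])
E
```

```text
9.05 [0.56315629 0.05967032 0.04801234] 0.0019363566962153082 [-0.96869661  0.574944    0.30945376] [-0.34017124  0.00483032  0.07003221]
[0.56188225 0.06597039 0.04035166]
0 [ 0.     -0.     -0.      0.0075]
4 [-0.0097  0.009   0.     -1.5926]
8 [-0.0188  0.0187  0.     -3.1926]
12 [-2.7200e-02  2.8900e-02  1.0000e-04 -4.7927e+00]
16 [-3.4800e-02  3.9800e-02  1.0000e-04 -6.3928e+00]
20 [-4.170e-02  5.110e-02  1.000e-04 -7.993e+00]
25 [-4.9200e-02  6.6000e-02  2.0000e-04 -9.9931e+00]
30 [-5.54000e-02  8.14000e-02  2.00000e-04 -1.19933e+01]
35 [-6.02000e-02  9.73000e-02  3.00000e-04 -1.39936e+01]
40 [-6.36000e-02  1.13600e-01  3.00000e-04 -1.59938e+01]
46 [-6.59000e-02  1.33500e-01  4.00000e-04 -1.83941e+01]
52 [-6.60000e-02  1.53500e-01  5.00000e-04 -2.07945e+01]
58 [-6.41000e-02  1.73400e-01  6.00000e-04 -2.31949e+01]
64 [-6.02000e-02  1.93000e-01  7.00000e-04 -2.55953e+01]
70 [-5.42000e-02  2.12100e-01  8.00000e-04 -2.79957e+01]
76 [-4.62000e-02  2.30500e-01  9.00000e-04 -3.03961e+01]
82 [-3.64000e-02  2.48000e-01  1.00000e-03 -3.27965e+01]
88 [-2.4900e-02  2.6440e-01  1.1000e-03 -3.5197e+01]
94 [-1.17000e-02  2.79500e-01  1.20000e-03 -3.75974e+01]
100 [ 3.00000e-03  2.93200e-01  1.30000e-03 -3.99979e+01]
```

```bash
python3 - <<'E'
from h import *
print(tri(("s7",(238.5,285.5)),("w7",(285,216))),tri(("s7",(238.5,285.5)),("w7",(285,216)),("top1",(205.8,215.5)),("w3",(276,193.5))))
cam("side","s8");cam("wrist","w8")
cv2.imwrite("pics/c8.png",np.hstack([crop("s8",185,235,80,72,5,10),crop("w8",180,110,200,180,2,20)]))
E
```

```text
(array([0.56099291, 0.06632943, 0.04097779]), np.float64(5.1230944708137757e-05)) (array([0.56121632, 0.06430772, 0.04074001]), np.float64(0.002235695279275953))
```

View pics/c8.png

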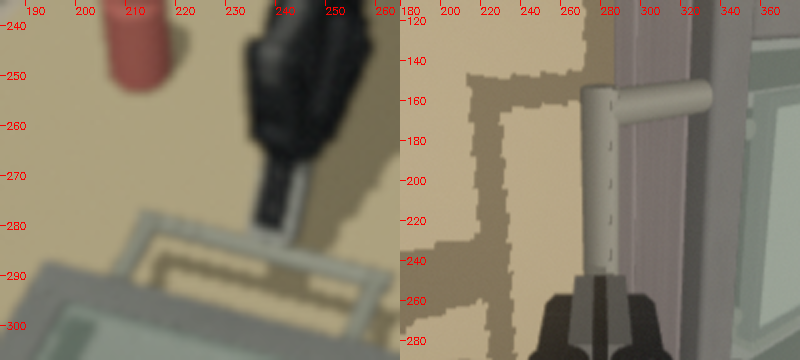

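```bash
python3 - <<'E'
from h import *
s=ctrl.sense();T=toolT(s)
for d in(.006,.015,.025,.035):
    P=T[:3,3]+d*T[:3,0];print(d,P.round(4),proj("s8",P).round(1),proj("w8",P).round(1))
for P in ([.5612,.0650,.041],): print(proj("s8",P),proj("w8",P))
E
```

```text
0.006 [0.5624 0.0635 0.0434] [238.7 283.7] [280.5 259.4]
0.015 [0.5612 0.0691 0.0365] [237.8 287.6] [280.5 252.3]
0.025 [0.56   0.0754 0.0288] [236.9 291.9] [280.4 245.3]
0.035 [0.5587 0.0817 0.0212] [236.  296.2] [280.4 238.9]
[238.76880283 285.08097002] [280.12767655 255.58974387]
```

```bash
python3 - <<'E'
from h import *
T=toolT(ctrl.sense())
for d in(-.005,.005,.015,.025):
    print(d,[proj("w8",(T@[d,0,z,1])[:3]).round(1) for z in(-.011,.011)])
for n,c in(("w8",[240,235,90,75]),("s8",[205,250,64,54])): print(c)
a=crop("w8",240,235,80,70,5,10);b=crop("s8",215,250,50,44,8,10)[:350]
a=a[:350]
cv2.imwrite("pics/c9.png",np.hstack([a,b]))
E
```

```text
-0.005 [array([280.6, 249.8]), array([280.5, 287.5])]
0.005 [array([280.5, 241.9]), array([280.5, 277.7])]
0.015 [array([280.5, 234.9]), array([280.5, 269. ])]
0.025 [array([280.5, 228.7]), array([280.4, 261.2])]
[240, 235, 90, 75]
[205, 250, 64, 54]
```

View pics/c9.png

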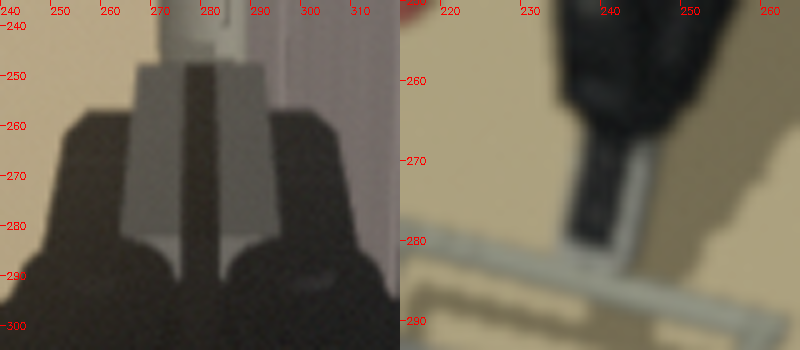

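Request:
step_arm --rows '[-0.015,0,0,0,0,0,-0.015,0,0,0,0,0,-0.015,0,0,0,0,0,-0.015,0,0,0,0,0,0,0,0,0,0,0,0.015,0,0,0,0,0,0.02,0,0,0,0,0,0.02,0,0,0,0,0]' --grip 0.68

```text
time_s: 10.15
tcp_pos: [0.5604, 0.0728, 0.0323]
orientation: [90.1, 50.0, 101.5]
contact_force: [0.8, -0.5, 0.0]
opening: 0.321
```

Request:
step_arm --rows '[0,0,0,0,0,0,0,0,0,0,0,0,0,0,0,0,0,0,0,0,0,0,0,0,0,0,0,0,0,0]' --grip 1 --newtons 30

```text
time_s: 10.78
tcp_pos: [0.5608, 0.0724, 0.0331]
orientation: [89.9, 50.0, 101.4]
contact_force: [0.1, 2.0, 4.8]
opening: 0.102
```

```bash
python3 - <<'E'
from h import *
s=ctrl.sense();print(s["time_s"],s["tcp_pos"],s["opening"],s["contact_force"],s["wrist_torque"])
T=toolT(s);Rm=T[:3,:3];g=s["tcp_pos"]-.01*Rm[:,0];print(g)
b0=np.array([.5615,.065,.041]);h=b0+.188*u;h[2]=.039
for a in [0,4,8,12,16,20,25,30,35,40,46,52,58,64,70,76,82,88,94,100]:
    t=np.radians(a);p=h+.188*(-u*np.cos(t)+Z*np.sin(t));Rn=tilt(40*max(0,1-a/100));
    q=p+(g-(h-.188*u))*(1-a/100)+.01*Rn[:,0];print(a,rel(q,Rn,T)[[0,1,2,5]])
E
```

```text
10.775 [0.56076408 0.07243602 0.03312908] 0.10228108694217813 [0.05471982 1.95494947 4.81511738] [0.49461104 0.03650334 0.01626453]
[0.5620342  0.06613234 0.04078743]
0 [-0.     -0.      0.     -0.0132]
4 [-0.0097  0.0084 -0.     -1.6133]
8 [-0.0188  0.0175 -0.     -3.2134]
12 [-0.0272  0.0272 -0.     -4.8135]
16 [-0.0349  0.0375 -0.     -6.4136]
20 [-4.1900e-02  4.8300e-02 -1.0000e-04 -8.0137e+00]
25 [-4.95000e-02  6.24000e-02 -1.00000e-04 -1.00139e+01]
30 [-5.58000e-02  7.71000e-02 -1.00000e-04 -1.20141e+01]
35 [-6.08000e-02  9.23000e-02 -1.00000e-04 -1.40143e+01]
40 [ -0.0644   0.1079  -0.     -16.0146]
46 [ -0.0668   0.1269  -0.     -18.4149]
52 [ -0.0673   0.1461  -0.     -20.8152]
58 [ -0.0657   0.1652  -0.     -23.2156]
64 [ -0.062   0.184   0.    -25.616]
70 [ -0.0564   0.2023   0.     -28.0164]
76 [-4.89000e-02  2.19900e-01  1.00000e-04 -3.04168e+01]
82 [-3.95000e-02  2.36700e-01  1.00000e-04 -3.28173e+01]
88 [-2.84000e-02  2.52300e-01  1.00000e-04 -3.52177e+01]
94 [-1.57000e-02  2.66700e-01  1.00000e-04 -3.76182e+01]
100 [-1.50000e-03  2.79700e-01  1.00000e-04 -4.00186e+01]
```

Request:
step_arm --rows '[-0.0097,0.0084,0,0,0,-1.6,-0.0188,0.0175,0,0,0,-3.2,-0.0272,0.0272,0,0,0,-4.8,-0.0349,0.0375,0,0,0,-6.4,-0.0419,0.0483,0,0,0,-8.0,-0.0495,0.0624,0,0,0,-10.0,-0.0558,0.0771,0,0,0,-12.0]'

```text
time_s: 11.65
tcp_pos: [0.5562, 0.094, 0.1261]
orientation: [89.9, 62.3, 101.3]
contact_force: [1.2, -5.4, -0.5]
opening: 0.102
```

```bash
python3 - <<'E'
from h import *
s=ctrl.sense();print(s["time_s"],s["tcp_pos"],s["opening"],s["contact_force"],s["wrist_torque"])
T=toolT(s)
b0=np.array([.5615,.065,.041]);h=b0+.188*u;h[2]=.039
o=np.array([.562,.0661,.0408])-(h-.188*u)
for a in [30,35,40,46,52,58,64,70,76,82,88,94,100]:
    t=np.radians(a);p=h+.188*(-u*np.cos(t)+Z*np.sin(t));Rn=tilt(40*max(0,1-a/100));
    q=p+o*(1-a/100)+.01*Rn[:,0];print(a,rel(q,Rn,T)[[0,1,2,5]])
E
```

```text
11.65 [0.55617013 0.09399324 0.12613334] 0.10213693015672774 [ 1.17458298 -5.40474571 -0.45558142] [-1.33114582 -0.21481359  0.0334177 ]
30 [1.100e-03 6.000e-04 1.000e-04 2.729e-01]
35 [-7.0000e-03  1.4400e-02  1.0000e-04 -1.7273e+00]
40 [-1.3800e-02  2.8900e-02  1.0000e-04 -3.7276e+00]
46 [-2.0200e-02  4.7000e-02  1.0000e-04 -6.1279e+00]
52 [-2.4700e-02  6.5600e-02  1.0000e-04 -8.5283e+00]
58 [-2.72000e-02  8.46000e-02  1.00000e-04 -1.09286e+01]
64 [-2.7700e-02  1.0380e-01  1.0000e-04 -1.3329e+01]
70 [-2.61000e-02  1.22900e-01  1.00000e-04 -1.57294e+01]
76 [-2.25000e-02  1.41700e-01  1.00000e-04 -1.81299e+01]
82 [-1.69000e-02  1.60100e-01  1.00000e-04 -2.05303e+01]
88 [-9.40000e-03  1.77700e-01  1.00000e-04 -2.29308e+01]
94 [-0.00000e+00  1.94500e-01  1.00000e-04 -2.53312e+01]
100 [ 1.11000e-02  2.10200e-01  2.00000e-04 -2.77317e+01]
```

Held at 0.102; the lid is coming up. Continue the arc.

Request:
step_arm --rows '[-0.007,0.0144,0,0,0,-1.7,-0.0138,0.0289,0,0,0,-3.7,-0.0202,0.047,0,0,0,-6.1,-0.0247,0.0656,0,0,0,-8.5,-0.0272,0.0846,0,0,0,-10.9,-0.0277,0.1038,0,0,0,-13.3,-0.0261,0.1229,0,0,0,-15.7]'

```text
time_s: 12.52
tcp_pos: [0.5358, 0.1895, 0.2072]
orientation: [90.2, 77.9, 101.6]
contact_force: [-1.4, -2.8, 2.5]
opening: 0.103
```

```bash
python3 - <<'E'
from h import *
s=ctrl.sense();print(s["time_s"],s["tcp_pos"],s["opening"],s["contact_force"],s["wrist_torque"])
T=toolT(s)
b0=np.array([.5615,.065,.041]);h=b0+.188*u;h[2]=.039
o=np.array([.562,.0661,.0408])-(h-.188*u)
for a in [70,75,80,85,90,95,100,104]:
    t=np.radians(a);p=h+.188*(-u*np.cos(t)+Z*np.sin(t));Rn=tilt(40*max(0,1-a/100));
    q=p+o*(1-a/100)+.01*Rn[:,0];print(a,rel(q,Rn,T)[[0,1,2,5]])
E
```

```text
12.525 [0.53584442 0.18950915 0.20715112] 0.10344732317509114 [-1.39932856 -2.78211635  2.53822141] [-0.71753326  0.15788796  0.17275217]
70 [ 0.0005 -0.0012  0.0011 -0.1299]
75 [-1.0000e-03  1.4800e-02  1.1000e-03 -2.1302e+00]
80 [-1.0000e-03  3.0700e-02  1.1000e-03 -4.1306e+00]
85 [ 4.000e-04  4.670e-02  1.100e-03 -6.131e+00]
90 [ 3.1000e-03  6.2400e-02  1.2000e-03 -8.1314e+00]
95 [ 7.30000e-03  7.79000e-02  1.20000e-03 -1.01317e+01]
100 [ 1.28000e-02  9.29000e-02  1.20000e-03 -1.21321e+01]
104 [ 1.83000e-02  1.04900e-01  1.20000e-03 -1.21321e+01]
```

Request:
step_arm --rows '[-0.001,0.0148,0,0,0,-2.1,-0.001,0.0307,0,0,0,-4.1,0.0004,0.0467,0,0,0,-6.1,0.003,0.0624,0,0,0,-8.1,0.0073,0.0779,0,0,0,-10.1,0.0128,0.0929,0,0,0,-12.1,0.018,0.104,0,0,0,-12.1]'

```text
time_s: 13.4
tcp_pos: [0.514, 0.2938, 0.2108]
orientation: [127.9, 89.8, 139.5]
contact_force: [-6.8, -0.5, 3.4]
opening: 0.102
```

Request:
step_arm --rows '[0,0,0,0,0,0,0,0.005,0,0,0,0,0,0.01,0,0,0,0,-0.01,0.01,0,0,0,0,-0.04,0.01,0,0,0,0,-0.07,0.01,0,0,0,0]' --grip 0.55

```text
time_s: 14.15
tcp_pos: [0.5141, 0.3021, 0.2819]
orientation: [83.3, 89.8, 94.7]
contact_force: [0.5, -0.3, 0.7]
opening: 0.451
```

```bash
python3 - <<'E'
from h import *
s=ctrl.sense();print(s["time_s"],s["tcp_pos"],s["opening"],s["contact_force"],s["joint_positions"].round(1))
h=np.array([.5615,.065,.041])+.188*u
c=h-.078*u;print("press centre",c)
print(rel([c[0]+.02,c[1]-.06,.27],axes_R(-Z,u)),rel([c[0],c[1],.2],axes_R(-Z,u)))
cam("top","t9");cam("side","s9")
cv2.imwrite("pics/c10.png",np.hstack([crop("t9",110,160,133,120,3,10),crop("s9",130,200,200,180,2,20)]))
E
```

```text
14.15 [0.51412819 0.3021     0.28190525] 0.4511517959183993 [ 0.45854047 -0.30614727  0.73322814] [ 19.   25.   61.1   0.2  93.9 -82.4]
press centre [0.54005 0.17291 0.041  ]
[ 0.0112 -0.1946  0.0075  0.1792  0.0232 -0.1996] [ 0.0814 -0.132  -0.0002  0.1792  0.0232 -0.1996]
```

Request:
step_arm --rows '[0,-0.06,0,0,0,0,0,-0.12,0,0,0,0,0.03,-0.132,0,0,0,0,0.08,-0.132,0,0,0,0,0.08,-0.132,0,0,0,0]' --grip 0.0

```text
time_s: 14.88
tcp_pos: [0.5387, 0.1727, 0.1971]
orientation: [150.0, 89.5, 161.4]
contact_force: [1.2, 0.2, 0.2]
opening: 0.999
```

```bash
python3 - <<'E'
from h import *
s=ctrl.sense();print(s["time_s"],s["tcp_pos"],s["opening"],s["contact_force"],s["joint_positions"].round(1))
cam("wrist","w10");cam("top","t10")
print(proj("w10",[.54,.173,.032]))
cv2.imwrite("pics/c11.png",np.hstack([crop("w10",80,40,400,370,1,20),crop("t10",110,160,123,123,3,10)[:370,:369]]))
E
```

```text
14.875 [0.53866765 0.17269371 0.19712274] 0.9990915172009202 [1.22189157 0.20573167 0.23803861] [  5.7  25.1  75.    0.2  80.3 -95.7]
[279.78526131 193.92318622]Traceback (most recent call last):
  File "<stdin>", line 5, in <module>
    return _nx.concatenate(arrs, 1, dtype=dtype, casting=casting)
           ~~~~~~~~~~~~~~~^^^^^^^^^^^^^^^^^^^^^^^^^^^^^^^^^^^^^^^
ValueError: all the input array dimensions except for the concatenation axis must match exactly, but along dimension 0, the array at index 0 has size 370 and the array at index 1 has size 369
```

```bash
python3 - <<'E'
from h import *
cv2.imwrite("pics/c11.png",np.hstack([cv2.resize(crop("w10",180,90,220,185,2,20),(440,370)),cv2.resize(crop("t10",110,170,120,123,3,10),(360,370))]))
E
```

```text
(no output)
```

View pics/c11.png

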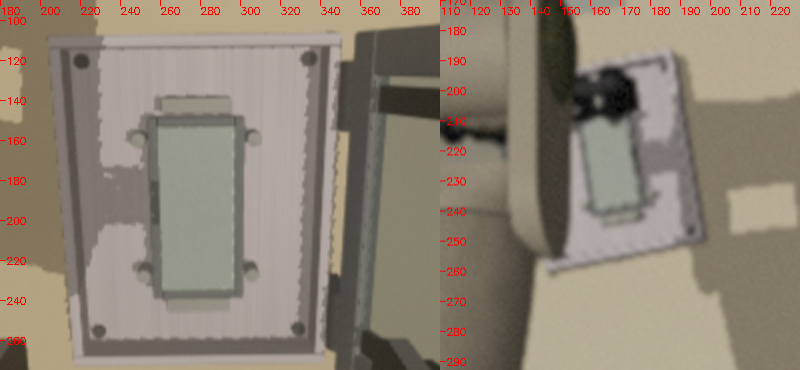

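```bash
python3 - <<'E'
from h import *
print(tri(("w10",(254,148)),("t10",(177.3,238.3))),tri(("w10",(301.5,148)),("t10",(160.7,241.3))))
c=[onz("w10",p,.032) for p in((254,148),(301.5,148),(301,239),(256.5,239))]
print(np.array(c).round(4),np.mean(c,0),c[2]-c[1],c[3]-c[0],c[1]-c[0])
m=np.mean(c,0)
print(rel([m[0],m[1],.027],axes_R(-Z,u)))
E
```

```text
(array([0.49727646, 0.13750643, 0.03721538]), np.float64(0.000424650574144547)) (array([0.48942389, 0.18572833, 0.02378688]), np.float64(0.0012155668494572376))
[[0.4974 0.1372 0.032 ]
 [0.4877 0.1854 0.032 ]
 [0.5868 0.207  0.032 ]
 [0.5967 0.1575 0.032 ]] [0.54213147 0.17176541 0.032     ] [0.09908417 0.02160585 0.        ] [0.09928738 0.0203129  0.        ] [-0.00968789  0.04814049  0.        ]
[ 0.1743 -0.0024  0.0008  0.2089  0.0798 -0.1908]
```

Request:
step_arm --rows '[0.05,-0.002,0.001,-0.5,0,0,0.1,-0.002,0.001,-0.5,0,0,0.14,-0.002,0.001,-0.5,0,0,0.16,-0.002,0.001,-0.5,0,0,0.17,-0.002,0.001,-0.5,0,0,0.173,-0.002,0.001,-0.5,0,0,0.173,-0.002,0.001,-0.5,0,0]'

```text
time_s: 15.85
tcp_pos: [0.5421, 0.1722, 0.0279]
orientation: [58.8, 89.8, 70.7]
contact_force: [0.0, 0.6, 0.5]
opening: 0.999
```

```bash
python3 - <<'E'
from h import *
s=ctrl.sense();print(s["time_s"],s["tcp_pos"],s["opening"],s["contact_force"])
a=cam("wrist","w12")
T=toolT(s)
for d in(-.02,-.01,0,.01,.02): print(d,[proj("w12",(T@[d,y,-.011,1])[:3]).round(1) for y in (-.0425,.0425)])
# fingertip rows: brightness profile along columns near the pads
im=cv2.cvtColor(a,cv2.COLOR_RGB2GRAY)
for c in (205,210,215,345,350,355): print(c,im[150:330:6,c])
E
```

```text
15.85 [0.54213149 0.17220842 0.02793412] 0.9985735464394535 [0.02313682 0.59356248 0.49332003]
-0.02 [array([189.1, 264.2]), array([373.2, 264.3])]
-0.01 [array([195.1, 254.5]), array([367. , 254.6])]
0 [array([200.4, 246.1]), array([361.6, 246.2])]
0.01 [array([205. , 238.7]), array([356.8, 238.7])]
0.02 [array([209.1, 232. ]), array([352.5, 232.1])]
205 [124 125 126 125 125 125 124 123 124 126 125 124 126 125 125 125 124 125
 125 125 125 123 125 124 123 123 123 122 165 167]
210 [124 126 125 124 125 124 125 118 112 126 126 126 125 127 126 126 125 125
 124 123 124 124 124 125 125 124 124 124 123 169]
215 [123 123 125 124 126 125 124 107 108 119 126 127 127 127 126 125 126 124
 125 124 125 123 125 125 125 124 124 121 123 166]
345 [179 179 177 176 176 176 168 156 152 168 172 175 177 176 134 131 132 131
 131 130 133 173 175 175 176 176 175 174 174 172]
350 [176 177 178 180 179 180 180 161 166 179 179 178 179 179 132 132 132 131
 131 129 129 173 173 172 172 172 172 172 171 170]
355 [179 179 179 180 180 179 180 179 178 178 177 178 177 178 131 131 130 130
 129 128 133 173 174 174 176 174 174 173 172 170]
```

Request:
step_arm --rows '[0.004,0,0,0,0,0,0.008,0,0,0,0,0,0.008,0,0,0,0,0]'

```text
time_s: 16.27
tcp_pos: [0.5412, 0.1721, 0.0185]
orientation: [100.9, 89.8, 112.8]
contact_force: [0.1, 0.4, 0.0]
opening: 1.001
```

Request:
step_arm --rows '[0,0,0,0,0,0,0,0,0,0,0,0,0,0,0,0,0,0,0,0,0,0,0,0,0,0,0,0,0,0]' --grip 1 --newtons 30

```text
time_s: 16.9
tcp_pos: [0.5415, 0.1721, 0.0191]
orientation: [83.7, 89.8, 95.6]
contact_force: [-1.0, -0.9, 4.7]
opening: 0.573
```

Request:
step_arm --rows '[-0.01,0,0,0,0,0,-0.03,0,0,0,0,0,-0.06,0,0,0,0,0,-0.11,0,0,0,0,0,-0.16,0,0,0,0,0,-0.2,0,0,0,0,0]' --newtons 50

```text
time_s: 17.65
tcp_pos: [0.5414, 0.1714, 0.2213]
orientation: [66.3, 89.8, 78.2]
contact_force: [0.9, 0.5, -0.7]
opening: 0.571
```

```bash
python3 - <<'E'
from h import *
s=ctrl.sense();print(s["time_s"],s["tcp_pos"],s["opening"],s["contact_force"])
# easel & rack from top+side: edges by hand from comp1
ez=lambda n,p,z:onz(n,p,z)
tl,bl=ez("top1",(286.7,256),.008),ez("top1",(290,273),.008)
v=(bl-tl);print("easel foot left edge",tl,bl,np.linalg.norm(v),np.degrees(np.arctan2(v[1],v[0])))
br=ez("top1",(322.5,265.5),.008);print(br,np.linalg.norm(br-bl))
# panel top-end corners, two views: side (333.5,207.5)?
for a,b in [((320.7,249.5),(334,208)),((323,267),(349,211))]: print(tri(("top1",a),("side1",b)))
E
```

```text
17.65 [0.54139828 0.17142574 0.22132858] 0.5714940246614478 [ 0.92395402  0.45407651 -0.69870261]
easel foot left edge [ 0.45612306 -0.16066532  0.008     ] [ 0.40974625 -0.17009967  0.008     ] 0.047326689301866634 -168.50132671688604
[ 0.43129864 -0.25915837  0.008     ] 0.09162945433082352
(array([ 0.46931022, -0.24730487,  0.0830764 ]), np.float64(0.0022753132939213887))
(array([ 0.42658105, -0.25187886,  0.08716824]), np.float64(0.005311985100249431))
```

```bash
python3 - <<'E'
from h import *
print(rel([.57,.06,.33],axes_R(-Z,u)),rel([.57,-.07,.33],axes_R(-Z,u)))
E
```

```text
[-0.1091 -0.1146  0.0051  0.7007  0.0835 -0.1933] [-0.1095 -0.2418 -0.0218  0.7007  0.0835 -0.1933]
```

Request:
step_arm --rows '[-0.05,-0.03,0.001,0,0,0,-0.1,-0.07,0.002,0,0,0,-0.109,-0.115,0.005,0,0,0,-0.109,-0.115,0.005,0,0,0]'

```text
time_s: 18.15
tcp_pos: [0.5708, 0.0571, 0.3281]
orientation: [70.3, 89.8, 82.0]
contact_force: [-0.0, 0.6, -1.0]
opening: 0.575
```

```bash
python3 - <<'E'
from h import *
s=ctrl.sense();print(s["time_s"],s["tcp_pos"],s["opening"],s["joint_vel"].round(1));cam("wrist","w20")
E
```

```text
18.15 [0.57080699 0.05709925 0.32813904] 0.5746215110344168 [ 3.1  0.2  2.7  1.  -0.5  1.6]
```

Request:
step_arm --rows '[0,-0.05,-0.01,0,0,0,0,-0.1,-0.02,0,0,0,0,-0.13,-0.027,0,0,0,0,-0.13,-0.027,0,0,0]'

```text
time_s: 18.7
tcp_pos: [0.5705, -0.0738, 0.3263]
orientation: [107.7, 89.7, 119.5]
contact_force: [0.4, -0.2, -0.2]
opening: 0.571
```

```bash
python3 - <<'E'
from h import *
s=ctrl.sense();print(s["time_s"],s["tcp_pos"],s["opening"],s["joint_vel"].round(1));cam("wrist","w21")
for P in ([.4425,-.2124,.008],[.575,-.22,.012]): print(proj("w20",P),proj("w21",P))
a=crop("w21",70,0,200,150,4,10);b=crop("w20",0,20,200,150,4,10)
a=cv2.resize(crop("w21",60,0,200,200,4,10),(800,800))
E
```

```text
18.7 [ 0.57047493 -0.07382944  0.32630276] 0.5714340887820166 [ 2.7 -0.6  0.2  0.8  0.1  1.2]
[110.26774865  40.081937  ] [202.65679698  61.50115344]
[100.51766893 134.29669416] [185.89717587 152.6812503 ]
```

```bash
python3 - <<'E'
from h import *
cv2.imwrite("pics/c12.png",np.hstack([crop("w21",135,20,110,165,3,10)[:495],crop("w20",45,0,130,165,3,10)[:495]]))
d=cv2.imread("pics/c12.png");d=cv2.resize(d,(800,550));cv2.imwrite("pics/c12.png",d);print(800/720,550/495)
E
```

```text
1.1111111111111112 1.1111111111111112
```

View pics/c12.png

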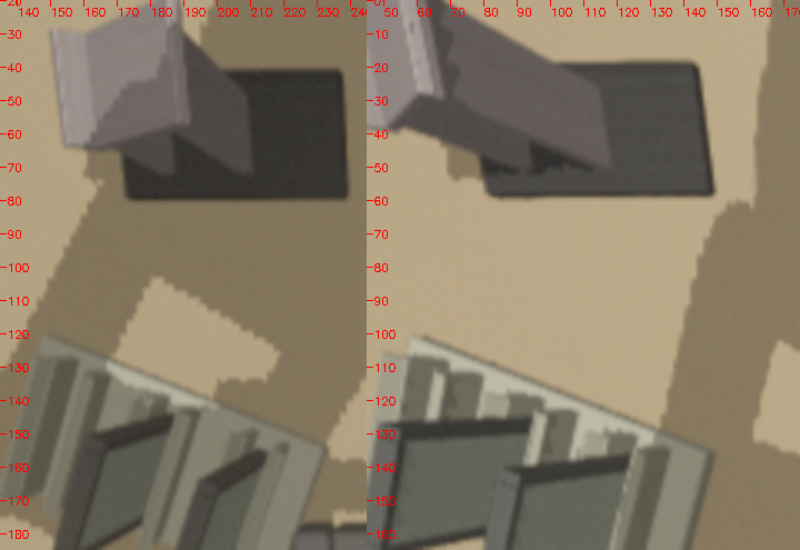

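```bash
python3 - <<'E'
from h import *
w21=lambda X,Y:("w21",(135+X/3.3333,20+Y/3.3333)); w20=lambda X,Y:("w20",(45+(X-366.7)/3.3333,Y/3.3333))
def both(n,a,b,z,t=None):
    o=[w21(*a),w20(*b)]+([("top1",t)] if t else [])
    x,e=tri(*o);print(n,"tri",x.round(4),round(e,4),"z-planes",*[onz(*q,z)[:2].round(4) for q in o])
both("rack+",(326,450),(714,455),.012,(283.75,217.5))
both("rack-",(40,337),(412,337),.012,(331.2,226.5))
both("footTR",(342,70),(697,63),.008,(290,273))
both("footBR",(348,197),(714,194),.008,(286.7,256))
both("footBL",(126,198),(488,195),.008)
both("paneltop",(65,146),(378,130),.127)
both("ledgetop",(190,125),(438,98),.093)
E
```

```text
rack+ tri [ 0.5647 -0.1509  0.0028] 0.001 z-planes [ 0.5637 -0.1487] [ 0.5633 -0.1474] [ 0.563  -0.1514]
rack- tri [ 0.54   -0.2839  0.0085] 0.0007 z-planes [ 0.5404 -0.2821] [ 0.5394 -0.2816] [ 0.5392 -0.2836]
footTR tri [ 0.4077 -0.1684  0.0088] 0.0025 z-planes [ 0.4065 -0.1679] [ 0.4067 -0.1678] [ 0.4097 -0.1701]
footBR tri [ 0.4549 -0.1591  0.0042] 0.0022 z-planes [ 0.4546 -0.1573] [ 0.4545 -0.1572] [ 0.4561 -0.1607]
footBL tri [ 0.4747 -0.2514  0.0086] 0.0001 z-planes [ 0.4748 -0.2517] [ 0.4746 -0.2518]
paneltop tri [ 0.4638 -0.2564  0.0638] 0.0004 z-planes [ 0.4693 -0.2304] [ 0.4687 -0.2101]
ledgetop tri [ 0.4554 -0.1927  0.1256] 0.0003 z-planes [ 0.451  -0.2025] [ 0.4518 -0.2148]
```

```bash
cat >> h.py <<'E'
ex=np.array([-.208,.978,0]);ey=np.array([-.978,-.208,0]);EC=np.array([.4408,-.21,0])
nrm=(-ex+Z)/2**.5; up=(ex+Z)/2**.5
REST=EC+.0025*ex+.1242*Z
RA=axes_R(-nrm,-ey)      # place on easel
RB=axes_R(-up,-nrm)      # regrasp at the top end: tool y
rx=np.array([.177,.984,0]);SLOT=np.array([.5795,-.2639,.012])
RS=axes_R(-Z,-rx)
E
python3 - <<'E'
from h import *
s=ctrl.sense();print(RA.round(2),RB.round(2))
p=REST-.009*nrm+.07*nrm+.008*up
print(p,rel(p,RA))
E
```

```text
[[-0.15  0.98  0.15]
 [ 0.69  0.21 -0.69]
 [-0.71  0.   -0.71]] [[ 0.15 -0.15  0.98]
 [-0.69  0.69  0.21]
 [-0.71 -0.71  0.  ]]
[ 0.44807515 -0.24420717  0.17299037] [ 0.153  -0.1433 -0.1551 84.8841 34.9481 34.9773]
```

Request:
step_arm --rows '[0.0,-0.02,-0.02,9.4,3.9,3.9,0.0,-0.04,-0.04,18.8,7.8,7.8,0.0,-0.06,-0.06,28.2,11.7,11.7,0.01,-0.08,-0.08,37.7,15.5,15.5,0.02,-0.1,-0.1,47.1,19.4,19.4,0.03,-0.12,-0.12,56.6,23.3,23.3,0.04,-0.14,-0.14,66.0,27.2,27.2,0.05,-0.143,-0.155,75.4,31.0,31.0]'

```text
time_s: 19.75
tcp_pos: [0.4489, -0.2445, 0.2758]
orientation: [174.0, 49.6, 108.0]
contact_force: [0.0, 0.2, -1.0]
opening: 0.572
```

```bash
sed -i 's/RB=axes_R(-up,-nrm)/RB=axes_R(-up,nrm)/' h.py; python3 - <<'E'
from h import *
s=ctrl.sense();print(s["time_s"],s["tcp_pos"],s["opening"],s["joint_positions"].round(1))
p=REST-.009*nrm+.07*nrm+.008*up
print(rel(p,RA))
E
```

```text
19.75 [ 0.44894433 -0.24452946  0.27580981] 0.572229942062903 [-49.4  32.   60.   17.7 124.9 -68. ]
[ 7.86000e-02 -7.60000e-03  6.58000e-02  1.03693e+01  4.33130e+00
  4.32150e+00]
```

Request:
step_arm --rows '[0,-0.003,0.01,5.2,2.2,2.2,0.02,-0.005,0.025,10.4,4.3,4.3,0.05,-0.007,0.045,10.4,4.3,4.3,0.0786,-0.0076,0.0658,10.4,4.3,4.3,0.0786,-0.0076,0.0658,10.4,4.3,4.3,0.0786,-0.0076,0.0658,10.4,4.3,4.3]'

```text
time_s: 20.5
tcp_pos: [0.4489, -0.2445, 0.175]
orientation: [179.7, 45.3, 102.1]
contact_force: [0.4, 0.4, -0.5]
opening: 0.573
```

```bash
python3 - <<'E'
from h import *
s=ctrl.sense();print(s["time_s"],s["tcp_pos"],s["opening"],s["joint_positions"].round(1))
p=REST-.009*nrm+.005*up
print(rel(p,RA), rel(p+.015*nrm,RA))
cam("side","s22");cam("top","t22")
# predicted pixels of mount corners' / panel
for P in (REST,REST+.05*up,REST-.05*up): print(proj("s22",P+.061*nrm+.004*nrm+.008*up).round(1),proj("t22",P+.07*nrm).round(1))
E
```

```text
20.5 [ 0.44888322 -0.24448238  0.17500962] 0.5729023736358887 [-51.4  37.4  69.3  20.  113.5 -62.5]
[ 0.0718 -0.0007  0.0038  0.3412  0.2738  0.0771] [ 0.0568 -0.0007  0.0038  0.3412  0.2738  0.0771]
[346.  181.7] [327.3 252.4]
[344.6 178. ] [314.1 253.8]
[347.3 185.1] [339.7 251. ]
```

Request:
step_arm --rows '[0.025,0,0.002,0,0,0,0.05,0,0.002,0,0,0,0.057,0,0.002,0.3,0.3,0,0.062,0,0.002,0.3,0.3,0,0.066,0,0.002,0.3,0.3,0,0.068,0,0.002,0.3,0.3,0]'

```text
time_s: 21.35
tcp_pos: [0.4386, -0.1996, 0.1242]
orientation: [-179.9, 44.9, 102.1]
contact_force: [0.1, -0.5, -1.2]
opening: 0.57
```

```bash
python3 - <<'E'
from h import *
s=ctrl.sense();print(s["time_s"],s["tcp_pos"],s["opening"],RA.T@s["contact_force"])
print(rel(REST-.009*nrm,RA))
E
```

```text
21.35 [ 0.438576   -0.19963123  0.12417611] 0.5701155156613493 [ 0.49302344 -0.01376552  1.22494357]
[ 0.0032  0.      0.0057 -0.0409 -0.0826  0.0344]
```

Request:
step_arm --rows '[0.0015,0,0,0,0,0,0.003,0,0,0,0,0,0.003,0,0,0,0,0]'

```text
time_s: 21.72
tcp_pos: [0.438, -0.1973, 0.1219]
orientation: [-179.9, 44.9, 102.1]
contact_force: [-0.1, 1.1, -0.1]
opening: 0.571
```

```bash
python3 - <<'E'
from h import *
s=ctrl.sense();print(s["time_s"],s["tcp_pos"],s["opening"],RA.T@s["contact_force"])
print(rel(REST-.009*nrm,RA))
E
```

```text
21.725 [ 0.43800318 -0.19732124  0.12193291] 0.5706351019594251 [ 0.81150852  0.15589375 -0.67926055]
[-0.000e+00  1.000e-04  5.800e-03 -4.970e-02 -1.163e-01  5.250e-02]
```

No contact yet; slide down the slope toward the ledge, then press on a little.

Request:
step_arm --rows '[0,0,0.002,0,0,0,0,0,0.004,0,0,0,0,0,0.0055,0,0,0,0,0,0.0055,0,0,0]'

```text
time_s: 22.22
tcp_pos: [0.4382, -0.1985, 0.1204]
orientation: [-179.9, 44.4, 102.2]
contact_force: [-2.6, 12.1, 17.6]
opening: 0.571
```

Request:
step_arm --rows '[0.001,0,0,0,0,0,0.002,0,0,0,0,0,0.003,0,0,0,0,0,0.003,0,0,0,0,0]'

```text
time_s: 22.72
tcp_pos: [0.438, -0.1976, 0.1194]
orientation: [180.0, 44.6, 102.1]
contact_force: [-4.2, 5.3, 27.6]
opening: 0.569
```

```bash
python3 - <<'E'
from h import *
s=ctrl.sense();print(s["time_s"],s["tcp_pos"],s["opening"],RA.T@s["contact_force"],s["wrist_torque"])
print(rel(REST-.009*nrm,RA))
E
```

```text
22.725 [ 0.43803525 -0.19759989  0.11936704] 0.5686676478299437 [-15.18332767  -2.97207436 -23.7910946 ] [2.9210725  0.9699909  0.29612749]
[-1.700e-03  1.000e-04  3.800e-03  9.380e-02 -3.933e-01  5.190e-02]
```

Request:
step_arm --rows '[-0.001,0,-0.003,0,0,0,-0.001,0,-0.003,0,0,0]'

```text
time_s: 22.98
tcp_pos: [0.4381, -0.1975, 0.1194]
orientation: [-179.9, 44.9, 102.1]
contact_force: [-0.8, 2.0, 7.1]
opening: 0.561
```

Request:
step_arm --rows '[0,0,0,0,0,0,0,0,0,0,0,0,0,0,0,0,0,0,0,0,0,0,0,0]' --grip 0.2

```text
time_s: 23.48
tcp_pos: [0.4381, -0.1977, 0.1186]
orientation: [-179.9, 44.9, 102.1]
contact_force: [0.6, 1.1, 0.1]
opening: 0.802
```

```bash
python3 - <<'E'
from h import *
s=ctrl.sense();print(s["time_s"],s["tcp_pos"],s["opening"],RA.T@s["contact_force"],s["wrist_torque"])
T=toolT(s)
# after backing 90 mm
p=T[:3,3]+.13*nrm; print("back",p)
g=REST+.05*up          # mount top edge centre
for k in(.10,.05): print(k,rel(g+k*up,RB,np.block([[RA,p[:,None]],[0,0,0,1]])))
E
```

```text
23.475 [ 0.43807204 -0.1977298   0.11862742] 0.8020374497328007 [ 0.58868976  0.83152691 -0.78932526] [-0.31116533 -0.09063365 -0.03768267]
back [ 0.4571922  -0.28763136  0.21055131]
0.1 [ 1.18900e-01  1.00000e-04 -1.46800e-01  6.92854e+01 -6.92767e+01
  6.92767e+01]
0.05 [ 1.18900e-01  1.00000e-04 -9.68000e-02  6.92854e+01 -6.92767e+01
  6.92767e+01]
```

```bash
python3 - <<'E'
from h import *
T=toolT(ctrl.sense())
g=REST+.05*up
print(T[:3,:3].T@(np.array([.432,-.17,.32])-T[:3,3]), rel(g+.06*up,RB))
E
```

```text
[-0.12200492 -0.00045827 -0.16270008] [-1.09000e-02 -0.00000e+00 -1.06800e-01  6.92310e+01 -6.92910e+01
  6.94309e+01]
```

Request:
step_arm --rows '[-0.03,0,0,0,0,0,-0.08,0,0,0,0,0,-0.12,0,-0.02,6,-6,6,-0.122,0,-0.06,12,-12,12,-0.122,0,-0.1,18,-18,18,-0.122,0,-0.14,24,-24,24,-0.122,0,-0.162,30,-30,30,-0.122,0,-0.162,36,-36,36]'

```text
time_s: 24.48
tcp_pos: [0.4322, -0.1697, 0.3215]
orientation: [130.2, 70.3, 5.3]
contact_force: [0.9, 0.7, -0.2]
opening: 0.801
```

```bash
python3 - <<'E'
from h import *
s=ctrl.sense();print(s["time_s"],s["tcp_pos"],s["joint_positions"].round(1))
g=REST+.05*up
T=toolT(s);print(rel([.428,-.145,.27],RB),rel(g+.06*up,RB))
E
```

```text
24.475 [ 0.43217941 -0.16974946  0.32151194] [-44.7   2.2  88.   15.3  77.3 -11.6]
[ 4.79000e-02 -3.07000e-02 -6.80000e-03  3.30838e+01 -3.31651e+01
  3.29905e+01] [ 1.11000e-01 -5.90000e-02 -1.00000e-03  3.30838e+01 -3.31651e+01
  3.29905e+01]
```

Request:
step_arm --rows '[0.01,-0.01,0,6,-6,6,0.02,-0.02,0,12,-12,12,0.03,-0.025,0,18,-18,18,0.048,-0.031,-0.006,24,-24,24,0.06,-0.035,-0.005,30,-30,30,0.09,-0.05,-0.003,33.1,-33.1,33,0.111,-0.059,-0.001,33.1,-33.1,33,0.111,-0.059,-0.001,33.1,-33.1,33]' --grip 0.7

```text
time_s: 25.48
tcp_pos: [0.4235, -0.1305, 0.1986]
orientation: [89.6, 45.4, -78.0]
contact_force: [0.2, -0.2, 0.0]
opening: 0.301
```

```bash
python3 - <<'E'
from h import *
s=ctrl.sense();print(s["time_s"],s["tcp_pos"],s["joint_positions"].round(1),s["opening"])
g=REST+.05*up
print(rel(g-.02*up,RB))
a=cam("wrist","w30");cam("side","s30");cam("top","t30")
# predicted mount top face corners (rest pose), in views
f=REST+.004*nrm
for n in("w30","s30","t30"): print(n,[proj(n,f+a*up+b*ey).round(1).tolist() for a in(.05,-.05) for b in(.025,-.025)])
cv2.imwrite("pics/c30.png",np.hstack([crop("w30",150,40,260,220,2,20)[:440],crop("s30",310,170,70,110,4,10)[:440]]))
E
```

```text
25.475 [ 0.42346343 -0.13051439  0.19861201] [-10.9  13.5 108.1 -54.4  52.7  99.1] 0.30134424881137883
[ 0.0784  0.0037 -0.0004  0.3813 -0.0218  0.3854]
w30 [[288.4, 255.9], [289.6, 191.2], [286.3, 214.2], [287.0, 168.0]]
s30 [[349.8, 206.0], [328.8, 201.7], [352.0, 210.8], [332.7, 206.8]]
t30 [[296.0, 269.5], [291.9, 249.4], [321.9, 266.0], [317.8, 247.0]]
```

View pics/c30.png

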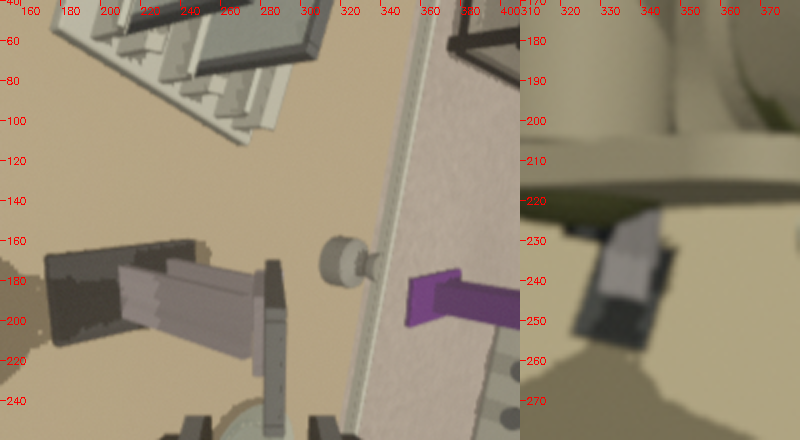

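```bash
python3 - <<'E'
from h import *
T=toolT(ctrl.sense());g=REST+.05*up
a=cv2.cvtColor(cv2.imread("pics/w30.png"),cv2.COLOR_BGR2GRAY)
print(a[235,268:304],a[250,268:304])
for b in (.0,.02):
  for n in(-.004,0,.004): print(b,n,proj("w30",g+b*ey+n*nrm).round(1))
print((T[:3,:3].T@(g-T[:3,3])).round(4))
E
```

```text
[164 163 164 164 165 165 165 164 164 164 163 163 162 141 107 109 110 110
 109 110 111 107  98 109 125 158 164 165 164 165 165 165 164 164 165 165] [139 138 137 138 136 135 138 141 140 140 144 145 142 121 103 108 110 109
 109 110 110 109 110 113 134 162 165 164 163 165 165 164 165 164 164 159]
0.0 -0.004 [278.  224.6]
0.0 0 [283.5 224.6]
0.0 0.004 [289.  224.7]
0.02 -0.004 [277.8 249.7]
0.02 0 [283.2 249.8]
0.02 0.004 [288.5 249.8]
[ 0.0589  0.002  -0.0001]
```

Request:
step_arm --rows '[0.0,0.006,0,0.4,0,0.4,0.02,0.006,0,0.4,0,0.4,0.045,0.006,0,0.4,0,0.4,0.065,0.006,0,0.4,0,0.4,0.08,0.006,0,0.4,0,0.4,0.08,0.006,0,0.4,0,0.4]'

```text
time_s: 26.38
tcp_pos: [0.4364, -0.1913, 0.1477]
orientation: [90.2, 45.0, -77.9]
contact_force: [0.7, 0.3, 0.2]
opening: 0.3
```

Request:
step_arm --rows '[0,0,0,0,0,0,0,0,0,0,0,0,0,0,0,0,0,0,0,0,0,0,0,0,0,0,0,0,0,0]' --grip 1 --newtons 40

```text
time_s: 27.0
tcp_pos: [0.4367, -0.1902, 0.148]
orientation: [90.3, 45.0, -77.8]
contact_force: [-1.8, 6.8, 5.7]
opening: 0.083
```

```bash
python3 - <<'E'
from h import *
s=ctrl.sense();print(s["time_s"],s["tcp_pos"],s["joint_positions"].round(1),s["opening"],RB.T@s["contact_force"],s["wrist_torque"])
print((RB.T@(REST+.05*up-s["tcp_pos"])).round(4))
cam("wrist","w31")
a=cv2.cvtColor(cv2.imread("pics/w31.png"),cv2.COLOR_BGR2GRAY)
for r in(190,200,210,220,230): print(r,a[r,262:300])
E
```

```text
27.0 [ 0.43666192 -0.19018361  0.14803485] [-19.   19.8 110.9 -63.8  42.4 106. ] 0.08286740817468168 [-8.96101875 -0.92408488  0.34813333] [ 0.50361098  0.1646056  -0.06288437]
[-0.0206 -0.0043  0.0001]
190 [169 170 169 169 169 169 169 168 169 168 169 165 112  81  78  76  77  77
  78  76  79  80 107 161 169 170 169 170 170 170 169 169 169 170 169 170
 169 170]
200 [122 123 113 108 107 107 107 106 105 108 125 106  80  74  77  76  76  77
  77  78  76  77  83 119 161 168 169 169 169 169 170 169 169 169 169 169
 170 169]
210 [112 106 106 107 106 107 105 102  98 102 110  85  74  74  74  74  75  76
  77  76  76  75  77  86 127 162 168 169 169 169 168 169 168 168 169 168
 168 169]
220 [116 117 117 118 117 115 107  96  94  93  82  74  74  74  75  75  75  74
  74  75  72  75  75  77  89 133 163 169 168 170 168 169 168 168 169 168
 169 170]
230 [130 132 131 133 135 134 126  98  91  79  71  72  73  72  72  72  73  74
  73  73  74  74  73  74  76  92 151 167 168 168 168 169 168 168 168 168
 168 168]
```

Request:
step_arm --rows '[-0.008,0.001,0,0,0,0,-0.025,0.003,0,0,0,0,-0.05,0.006,0,0,0,0,-0.08,0.01,0,0,0,0,-0.1,0.015,0,0,0,0]' --newtons 60

```text
time_s: 27.68
tcp_pos: [0.4236, -0.1308, 0.2301]
orientation: [90.3, 45.0, -77.8]
contact_force: [0.4, -0.8, -0.5]
opening: 0.081
```

```bash
python3 - <<'E'
from h import *
s=ctrl.sense();print(s["time_s"],s["tcp_pos"],s["joint_positions"].round(1),s["opening"],s["contact_force"])
print(rel([.48,-.18,.25],RS),rel([SLOT[0],SLOT[1],.22],RS))
E
```

```text
27.675 [ 0.42356865 -0.13081526  0.23006258] [-10.8  10.7 105.3 -51.7  56.   94.6] 0.08053068117511163 [ 0.44658269 -0.76719138 -0.51294199]
[ 2.83000e-02  5.63000e-02 -4.50000e-02  2.09868e+01 -8.91500e+00
 -4.43808e+01] [  0.1224   0.1076  -0.1247  20.9868  -8.915  -44.3808]
```

Request:
step_arm --rows '[0,0.015,-0.01,4.2,-1.8,-8.9,0.005,0.03,-0.02,8.4,-3.6,-17.8,0.01,0.04,-0.03,12.6,-5.3,-26.6,0.02,0.05,-0.04,16.8,-7.1,-35.5,0.028,0.056,-0.045,21,-8.9,-44.4,0.028,0.056,-0.045,21,-8.9,-44.4,0.028,0.056,-0.045,21,-8.9,-44.4]'

```text
time_s: 28.55
tcp_pos: [0.4798, -0.18, 0.2489]
orientation: [61.8, 89.9, -128.3]
contact_force: [0.4, 0.3, -0.9]
opening: 0.079
```

```bash
python3 - <<'E'
from h import *
s=ctrl.sense();print(s["time_s"],s["tcp_pos"],s["joint_positions"].round(1),s["opening"],s["contact_force"])
print(rel([SLOT[0],SLOT[1],.24],RS))
E
```

```text
28.55 [ 0.47978137 -0.17998273  0.24886126] [-33.8  17.4  78.4  -0.1  84.2  66.4] 0.0787860907299603 [ 0.35259335  0.3366836  -0.9134217 ]
[ 0.0089  0.065  -0.113   0.0247  0.0286 -0.0534]
```

Request:
step_arm --rows '[0,0.03,-0.05,0,0,0,0.004,0.055,-0.095,0,0,0,0.009,0.065,-0.113,0,0,0,0.009,0.065,-0.113,0,0,0,0.009,0.065,-0.113,0,0,0]'

```text
time_s: 29.18
tcp_pos: [0.5794, -0.2632, 0.2405]
orientation: [86.3, 90.0, -103.8]
contact_force: [0.5, -0.0, -0.7]
opening: 0.077
```

```bash
python3 - <<'E'
from h import *
s=ctrl.sense();print(s["time_s"],s["tcp_pos"],s["joint_positions"].round(1),s["opening"],s["contact_force"])
print(rel([SLOT[0],SLOT[1],.24],RS))
cam("wrist","w40");cam("top","t40");cam("side","s40")
C=SLOT+.042*rx
def P(x,y,z): return C+x*rx+y*np.array([-.984,.177,0])+(z-.012)*Z
for n in("w40","s40"):
  for lab,q in dict(lipL=(-.0495,.032,.045),lipR=(-.0345,.032,.045),lipLf=(-.0495,-.032,.045),lipRf=(-.0345,-.032,.045),baseend=(-.067,.036,.012),baseendf=(-.067,-.036,.012)).items(): print(n,lab,proj(n,P(*q)).round(1))
a=cv2.imread("pics/w40.png");
T=toolT(s)
for x in(.0,.078): print("mount",x,[proj("w40",(T@[x,y,z,1])[:3]).round(1).tolist() for y in(-.004,.004) for z in(-.025,.025)])
g=cv2.cvtColor(a,cv2.COLOR_BGR2GRAY)
for r in range(100,260,20): print(r,g[r,180:400:5])
E
```

```text
29.175 [ 0.57937134 -0.26315039  0.24051132] [-35.1  30.5  58.4  -0.   91.1  65.1] 0.07736415548879874 [ 0.54359488 -0.0124866  -0.67445956]
[ 0.0005  0.0007 -0.0003  0.0485  0.0019 -0.0306]
w40 lipL [285.4 210.2]
w40 lipR [273.  210.2]
w40 lipLf [285.7 156.9]
w40 lipRf [272.6 156.9]
w40 baseend [298.1 205.5]
w40 baseendf [299.2 150.3]
s40 lipL [310.4 206. ]
s40 lipR [307.1 208.7]
s40 lipLf [292.1 196.5]
s40 lipRf [288.7 199.1]
s40 baseend [314.7 212.8]
s40 baseendf [294.5 202.2]
mount 0.0 [[270.1, 219.4], [270.9, 303.3], [285.7, 219.4], [285.1, 303.3]]
mount 0.078 [[273.1, 185.7], [273.5, 245.5], [283.5, 185.7], [283.3, 245.5]]
100 [141 140 140 141 142 140 142 143 144 138 168 168 168 168 168 168 168 168
 169 168 167 167 168 169 166 167 166 167 165 166 166 166 166 146 120 121
 118 121 120 119 119 120 156 163]
120 [145 147 145 146 141 152 167 168 169 169 168 169 169 168 169 168 169 168
 168 167 168 168 168 167 167 167 167 167 166 166 165 120 120 118 119 120
 118 119 118 118 119 118 118 118]
140 [167 167 168 168 168 168 168 168 168 168 168 169 168 168 168 168 168 168
 168 169 168 167 1
[... 308 characters left out ...]
4 108 130 106 105  86  87 112 131 130 130
 140 134 169 153 140 140 158 162 118 117 117 117 117 157 163 162 161 160
 158 161 162 162 162 160 118 116]
200 [164 160 108  76  87  87  88 114  94 130 116 106  88  87 113 128 130 176
 139  67  67  92 136 170 118 116 118 117 118 117 116 117 117 116 116 121
 160 161 161 162 140 116 116 116]
220 [166 164 107  91  90 164 164 164 163 162 160 107  68 163 162 164 163 163
 163  64  66  64 162 162 157 117 116 117 115 117 116 116 116 117 117 116
 117 116 119 118 118 116  93  93]
240 [164 165 164 165 165 163 165 164 163 164 162 163 163 162 162 163 162 162
 147  76  75  72 161 114 116 115 114 115 116 114 115 116 115 114 117 117
 115 115 118 117  74  98 139  83]
```

```bash
python3 - <<'E'
from h import *
g=cv2.cvtColor(cv2.imread("pics/w40.png"),cv2.COLOR_BGR2GRAY)
print("     ",np.arange(255,305))
for r in range(150,206,5): print(r,g[r,255:305])
for r in (215,235,245): print(r,g[r,262:300])
C=SLOT+.042*rx
def P(x,y,z): return C+x*rx+y*np.array([-.984,.177,0])+(z-.012)*Z
for y in(-.032,0,.01):print([(x,proj("w40",P(x,y,z)).round(1).tolist()) for x,z in((-.0365,.037),(-.0475,.037),(-.0345,.045),(-.0495,.045),(-.067,.012))])
E
```

```text
[255 256 257 258 259 260 261 262 263 264 265 266 267 268 269 270 271 272
 273 274 275 276 277 278 279 280 281 282 283 284 285 286 287 288 289 290
 291 292 293 294 295 296 297 298 299 300 301 302 303 304]
150 [164 149 148 162 165 166 166 165 163 149 148 162 165 165 165 164 163 148
 146 148 161 166 164 165 163 149 145 147 161 164 165 165 163 149 146 148
 162 165 164 164 165 163 149 148 160 131 123 121 121 120]
155 [132 131 131 132 131 131 132 134 134 132 132 132 132 133 140 161 166 161
 159 152 136 132 132 132 134 139 172 177 170 162 157 138 134 133 133 132
 132 132 132 133 140 168 146 127 113 118 121 119 120 120]
160 [133 132 131 130 131 130 132 131 130 132 131 131 142 164 159 138 132 132
 140 129 130 131 131 131 138 172 178 178 164 163 155 153 152 154 155 146
 134 131 132 132 135 155 169 136 122 120 120 119 120 120]
165 [131 131 131 132 132 132 131 131 132 131 131 132 144 165 160 133 130 133
 140 130 131 132 132 132 133 141 172 176 164 160 155 153 153 156 154 145
 134 131 131 132 141 169 143 127 141 161 164 164 151 150]
170 [131 131 131 131 131 131 131 130 130 132 132 132 142 165 159
[... 1784 characters left out ...]
 162 162 161 158 107  72  65  66  66  64  63  64  66
  64  64  65  64  65  64  62  67 102 155 161 161 160 157 128 117 115 115
 115 116]
245 [161 162 162 162 162 162 161 162 157  99  73  74  73  77  74  76  75  74
  72  76  73  74  73  75  74  69  86 147 142 134 120 114 115 115 115 112
 115 114]
[(-0.0365, [274.5, 156.0]), (-0.0475, [283.9, 156.0]), (-0.0345, [272.6, 156.9]), (-0.0495, [285.7, 156.9]), (-0.067, [299.1, 153.6])]
[(-0.0365, [274.6, 182.8]), (-0.0475, [283.7, 182.8]), (-0.0345, [272.8, 184.2]), (-0.0495, [285.5, 184.3]), (-0.067, [298.6, 178.7])]
[(-0.0365, [274.6, 190.9]), (-0.0475, [283.7, 190.9]), (-0.0345, [272.9, 192.5]), (-0.0495, [285.5, 192.5]), (-0.067, [298.5, 186.3])]
```

Request:
step_arm --rows '[0.03,-0.002,0,0,0,0,0.06,-0.002,0,0,0,0,0.085,-0.002,0,0,0,0,0.097,-0.002,0,0,0,0,0.097,-0.002,0,0,0,0,0.097,-0.002,0,0,0,0]'

```text
time_s: 30.08
tcp_pos: [0.5805, -0.2628, 0.1443]
orientation: [149.7, 89.9, -40.5]
contact_force: [0.1, -0.1, -0.7]
opening: 0.082
```

```bash
python3 - <<'E'
from h import *
s=ctrl.sense();print(s["time_s"],s["tcp_pos"],s["opening"],s["contact_force"])
cam("wrist","w41")
g=cv2.cvtColor(cv2.imread("pics/w41.png"),cv2.COLOR_BGR2GRAY)
print("     ",np.arange(258,310))
for r in list(range(140,200,6))+[210,220,230]: print(r,g[r,258:310])
C=SLOT+.042*rx
def P(x,y,z): return C+x*rx+y*np.array([-.984,.177,0])+(z-.012)*Z
for y in(-.032,0,.01):print([(x,proj("w41",P(x,y,z)).round(1).tolist()) for x,z in((-.0365,.037),(-.0475,.037),(-.0345,.045),(-.0495,.045),(-.067,.012))])
T=toolT(s)
print("mount",[proj("w41",(T@[.078,y,z,1])[:3]).round(1).tolist() for y in(-.004,.004) for z in(-.025,.025)])
E
```

```text
30.075 [ 0.5804823  -0.26283304  0.1442514 ] 0.08185663073016225 [ 0.09563464 -0.06004294 -0.7192944 ]
      [258 259 260 261 262 263 264 265 266 267 268 269 270 271 272 273 274 275
 276 277 278 279 280 281 282 283 284 285 286 287 288 289 290 291 292 293
 294 295 296 297 298 299 300 301 302 303 304 305 306 307 308 309]
140 [176 177 176 176 177 177 177 177 177 177 176 177 176 176 176 176 176 176
 176 177 178 176 176 176 176 176 176 176 176 175 177 177 176 176 176 175
 175 175 175 175 174 175 175 176 176 174 175 175 175 176 174 174]
146 [177 177 177 176 176 177 177 178 177 176 177 176 177 177 176 176 176 177
 176 176 178 176 176 176 176 175 176 175 175 177 176 175 175 176 175 175
 176 175 174 175 175 175 174 175 174 174 175 174 174 174 174 175]
152 [177 176 176 177 176 177 176 176 176 177 176 176 177 176 177 177 177 177
 176 176 176 176 175 176 175 176 175 174 175 175 174 175 174 176 175 175
 174 176 174 175 175 175 175 175 176 175 175 176 174 174 176 174]
158 [176 176 175 176 175 176 175 176 174 175 175 176 175 175 175 175 175 175
 176 176 175 175 175 176 174 175 175 174 176 175 174 1
[... 1804 characters left out ...]
123 122]
230 [145 178 184 184 183 183 179 176 174 145 136 136 132 105  76  65  65  66
  67  66  67  66  67  66  66  66  67  66  66  70  97 114 117 122 127 128
 131 134 134 134 134 134 134 133 134 127 112 121 123 121 121 121]
[(-0.0365, [273.3, 171.3]), (-0.0475, [286.1, 171.3]), (-0.0345, [270.7, 173.0]), (-0.0495, [288.7, 173.0]), (-0.067, [306.2, 166.7])]
[(-0.0365, [273.5, 207.1]), (-0.0475, [285.9, 207.0]), (-0.0345, [271.1, 209.7]), (-0.0495, [288.4, 209.7]), (-0.067, [305.4, 199.6])]
[(-0.0365, [273.6, 217.7]), (-0.0475, [285.8, 217.7]), (-0.0345, [271.2, 220.7]), (-0.0495, [288.3, 220.6]), (-0.067, [305.1, 209.4])]
mount [[273.1, 185.7], [273.5, 245.5], [283.5, 185.7], [283.3, 245.5]]
```

Request:
step_arm --rows '[0.01,0,0,0,0,0,0.02,0,0,0,0,0,0.028,0,0,0,0,0,0.036,0,0,0,0,0,0.044,0,0,0,0,0,0.044,0,0,0,0,0]'

```text
time_s: 30.88
tcp_pos: [0.5799, -0.2625, 0.0982]
orientation: [-17.3, 89.9, 152.5]
contact_force: [0.0, 0.4, 0.2]
opening: 0.08
```

Request:
step_arm --rows '[0.002,0,0,0,0,0,0.004,0,0,0,0,0,0.006,0,0,0,0,0,0.006,0,0,0,0,0]'

```text
time_s: 31.38
tcp_pos: [0.58, -0.2626, 0.0928]
orientation: [1.8, 90.0, 171.6]
contact_force: [0.2, -0.6, -1.9]
opening: 0.076
```

Request:
step_arm --rows '[0.0015,0,0,0,0,0,0.003,0,0,0,0,0,0.004,0,0,0,0,0,0.004,0,0,0,0,0]'

```text
time_s: 31.88
tcp_pos: [0.5805, -0.2629, 0.0919]
orientation: [148.0, 89.8, -42.2]
contact_force: [-5.5, 2.8, 18.5]
opening: 0.082
```

Request:
step_arm --rows '[-0.0025,0,0,0,0,0,-0.0025,0,0,0,0,0]'

```text
time_s: 32.12
tcp_pos: [0.5804, -0.2627, 0.0919]
orientation: [149.7, 89.9, -40.5]
contact_force: [-1.8, 0.6, 5.9]
opening: 0.077
```

Request:
step_arm --rows '[0,0,0,0,0,0,0,0,0,0,0,0,0,0,0,0,0,0,0,0,0,0,0,0]' --grip 0.78

```text
time_s: 32.62
tcp_pos: [0.5801, -0.2626, 0.0913]
orientation: [8.3, 90.0, 178.0]
contact_force: [-0.3, -0.2, -1.0]
opening: 0.225
```

```bash
python3 - <<'E'
from h import *
s=ctrl.sense();print(s["time_s"],s["tcp_pos"],s["opening"],s["contact_force"],s["wrist_torque"])
E
```

```text
32.625 [ 0.58008985 -0.26259404  0.09127879] 0.22548755859912045 [-0.32669886 -0.21025407 -1.00144861] [-0.02821507  0.00074209 -0.04721422]
```

Released cleanly. Withdraw straight up, then check with the cameras.

Request:
step_arm --rows '[-0.02,0,0,0,0,0,-0.045,0,0,0,0,0,-0.08,0,0,0,0,0,-0.12,0,0,0,0,0,-0.16,0,0,0,0,0]'

```text
time_s: 33.25
tcp_pos: [0.58, -0.2625, 0.2526]
orientation: [7.8, 90.0, 177.5]
contact_force: [-0.4, -0.4, 0.5]
opening: 0.217
```

Request:
step_arm --rows '[0,0,0.05,0,0,0,0,0,0.1,0,0,0,0,0,0.14,0,0,0,0,0,0.14,0,0,0]'

```text
time_s: 33.75
tcp_pos: [0.4407, -0.2372, 0.2521]
orientation: [116.4, 90.0, -73.9]
contact_force: [0.4, -0.6, 0.1]
opening: 0.221
```

```bash
python3 - <<'E'
from h import *
s=ctrl.sense();print(s["time_s"],s["tcp_pos"],s["opening"],s["contact_force"])
for n in("wrist","top","side"): cam(n,"f_"+n)
C=SLOT+.042*rx; ry=np.array([-.984,.177,0])
f=lambda x,y,z:C+x*rx+y*ry+(z-.012)*Z
# dark frame of standing mounts in the side view: expected top corners of the 3 mounts
for x in(-.042,0,.042): print(x,[proj("f_side",f(x,y,.112)).round(0).tolist() for y in(.025,-.025)],[proj("f_side",f(x,y,.05)).round(0).tolist() for y in(.025,-.025)],[proj("f_wrist",f(x,y,.112)).round(0).tolist() for y in(.025,-.025)])
g={n:cv2.cvtColor(cv2.imread(f"pics/f_{n}.png"),cv2.COLOR_BGR2GRAY) for n in("side","wrist")}
im=cv2.absdiff(cv2.imread("pics/f_side.png"),cv2.imread("pics/side1.png")).max(2)
n,l,st,c=cv2.connectedComponentsWithStats((im>35).astype(np.uint8));
for i in range(1,n):
    if st[i,4]>25: print("side diff",st[i],c[i].round(0))
E
```

```text
33.75 [ 0.44066772 -0.2372168   0.25213823] 0.22075755363470878 [ 0.43329815 -0.57221845  0.12013461]
-0.042 [[308.0, 187.0], [293.0, 179.0]] [[307.0, 205.0], [292.0, 197.0]] [[280.0, 69.0], [280.0, 2.0]]
0 [[298.0, 194.0], [283.0, 186.0]] [[297.0, 212.0], [283.0, 205.0]] [[232.0, 69.0], [229.0, 3.0]]
0.042 [[288.0, 202.0], [273.0, 194.0]] [[287.0, 220.0], [273.0, 212.0]] [[184.0, 69.0], [179.0, 3.0]]
side diff [  328     0   128   420 18859] [380. 171.]
side diff [ 473    0   87   77 2406] [513.  29.]
side diff [ 471   55   89   31 1268] [520.  69.]
side diff [455  57  21  10  91] [468.  61.]
side diff [442  69  10  20 109] [446.  78.]
side diff [417 113  35  22 520] [434. 123.]
side diff [418 137   9  10  71] [422. 141.]
side diff [436 142   9   9  61] [440. 146.]
side diff [ 427  161   30  199 1450] [438. 275.]
side diff [292 180  16  28 130] [302. 191.]
side diff [ 517  254   43   52 1081] [545. 283.]
side diff [ 173  277   97   89 3852] [227. 317.]
side diff [ 394  291  115  129 4572] [456. 364.]
side diff [ 503  298   57   63 2080] [539. 333.]
side diff [139 319  33  26 429] [157. 330.]
side diff [192 327  17   7  34] [200. 330.]
side diff [185 350  36  11  58] [202. 355.]
side diff [185 358  38  13  91] [204. 364.]
side diff [490 395  63  19 375] [521. 406.]
side diff [323 399  31  21 236] [340. 412.]
side diff [347 405  12  15 111] [353. 414.]
side diff [454 412  12   8  59] [460. 416.]
```

```bash
python3 - <<'E'
from h import *
im=cv2.absdiff(cv2.imread("pics/f_top.png"),cv2.imread("pics/top1.png")).max(2)
for n,(x,y) in dict(vial=(241,165),weight=(376,250),mountA=(311,205),mountB=(293,203),slot=(328,208),lid=(167,222)).items(): print(n,im[y-8:y+9,x-8:x+9].mean().round(1))
h=np.array([.5615,.065,.039])+.188*u
t=1.9;b=h+.188*(-u*np.cos(t)+Z*np.sin(t));g=cv2.imread("pics/f_side.png")
print("handle at stop -> side px",proj("f_side",b))
print(ctrl.sense()["contact_force"])
ctrl.job_done()
E
```

```text
vial 10.9
weight 28.7
mountA 19.8
mountB 11.1
slot 28.7
lid 102.5
handle at stop -> side px [175.65830273 323.82346386]
[ 0.41612194 -0.85548093  0.42047331]
the job is handed in; nothing more can be done
```

The job is handed in. As far as my checks show, the mount stands on the floor of the free slot and the lid is open. I had used all 12 pictures by then, so the final state was checked only by numbers, never viewed.

**What I did**
- **Lid:** I swung it past upright on the third try. Twice the bar slipped out of a straight-down grip, and once I closed on nothing. The fingertips turned out to reach only about 0–5 mm ahead of the TCP, not 25 mm. A deeper grip at 40° held. A later picture shows the lid leaning back open.
- **Mount to easel:** I lifted the mount out by its long sides. On the easel it met both ledge and panel (about 24 N and 15 N) before I let go. The easel rises towards +y, which I corrected from my first reading before placing.
- **Regrip and rack:** I gripped the mount by its top end and stood it upright. I then lowered it into the slot until the floor pushed back with about 18 N, eased off and released.

**Last checks (robot clock about 34 s)**
- **Mount:** in the side camera the new object lies at pixels 292–308 × 180–208. A mount fully seated in that slot should appear at 293–308 × 179–205. The TCP height at contact also matched the floor.
- **Other mounts and vial:** the side view shows no change at either.
- **Lid:** the area of the shut lid still differs from the start picture in both fixed cameras, which fits it being open.
- **Arm:** it touches nothing, with less than 1 N measured.

**Not settled**
- **Weight:** the arm hid it in the final side view. The top view changed there (28.7, against 11 at the vial), and I could not tell whether that was the arm or its shadow. It looked undisturbed in a wrist picture taken before the regrip, and no move went near it.
- **Middle mount:** the top view changed moderately there too (19.8), though the side view shows no change at it.

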